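Lay the dissection instruments in the kit tray in order of use and latch the spring bar

ROBOT

A 6-joint arm with a two-finger parallel gripper is mounted at the origin on the work surface. World frame = base frame: x ahead of the robot, y to its left, z up, the work surface at z = 0. Lengths are in m, angles in rad, forces in N, time in s.
With the tool pointing down it reaches from about 0.25 to 0.775 m from the base axis. Payload 4 kg.
Tool frame: the origin (TCP) lies at the very end of the fingers, on their centre line; the grasp point (between the pads) lies 19 mm behind it; y points along the fingers, x is the direction in which the jaws open and shut, and the axes are right-handed (so a half turn about y gives the same grasp; the last joint's range is limited). The gripper opens to 94 mm and grips with 3 to 60 N. Pads are 16 mm wide; open, the fingers measure 119 mm over their backs; the gripper's body (75 mm by 177 mm) begins 78 mm behind the grasp point.
Start: joints at [-1.337, 0.087, 1.371, -0, 1.684, -0.103], TCP at [0.182, -0.519, 0.206] pointing down, gripper open.
Joint ranges: [-3.1, 3.1], [-0.76, 2.03], [0.27, 2.55], [-1.08, 4.22], [0.17, 2.65], [-2.57, 2.57]. Speed limits (rad/s): [2.79, 2.79, 3.14, 3.14, 3.14, 3.14].

INTERFACE

Orientations are given as [roll, pitch, yaw] about the fixed x, y, z axes, in that order (R = Rz(yaw) Ry(pitch) Rx(roll)).
In Python, from bench import robot gives the robot as it stands.
- The arm moves only by the shell command python3 -m handwheel 'ROWS' [OPENING]. ROWS is JSON, a list of rows, each an object with "delta_pos": the shift along the tool's x, y, z in mm, a list of three; "yaw": the turn about the tool's y in rad. A call has 1 to 12 rows; each row is the pose to reach, as a shift and turn from the pose commanded when the call began, along the tool's axes at that moment; what a row does not reach only later rows make up. A row lasts 1/10 s, in which the tool goes at most 50 mm and 8.59 degrees, less where a joint would pass 70% of its speed; a pose out of reach is approached as far as the arm can. A call with a gripper value outside its range is refused whole. OPENING is the closure in counts, from 0 (fully open) to 255 (shut), set as the call begins (- or left out, the last holds). The fingers move at their own pace and stop on an object; the grip force is fixed at half the most. Time passes only in rows, so rows that repeat a pose let the fingers close. It gives the time, the measured TCP pose, the force and the opening at its end, in the units of the state.
- robot.get_obs(): the state, without advancing time (a new reading comes with each control period).
- robot.snapshot(name): name is "scene" or "top" or "wrist"; returns a dict with "image" (420x560x3 uint8, red, green, blue), "fx", "fy", "cx", "cy" (pixels), "k1" (the pictures are not rectified: a ray, as slopes to the right and down, at radius r is drawn at 1 + k1 r^2 times it, then the intrinsics apply), "rvec" (rotation vector, rad) and "tvec" (3), from world to camera coordinates, as OpenCV has them. Camera axes: x right, y down, z forward; pixel columns grow to the right and rows downward; lengths in m; the calibration is good to about 2 mm. A picture is of the moment at which its call begins. There is no depth.
- robot.close_job(): hands the job in, once; it reports no verdict.
The state is a dict: "time": time; "joint_positions": joint angles; "qvel": joint speeds; "joint_torque": joint torques, N m; "tool_pos": TCP position; "ee_rot": TCP orientation; "wrist_force": force on the tool from outside, world axes, zero at the start; "wrist_torque": the same for the moment, N m; "width": finger opening in m.
Only numpy, scipy, OpenCV 4.12 (cv2) and the standard library are available. Lean on these libraries where they do the work, as an engineer would, in place of code of your own. Each camera call takes 0.05 s, during which the arm holds its last target.

TASK

Lay the three instruments in the kit tray in their order of use, one in each place and set down rather than dropped: the steel forceps at the one-dot place, the yellow-handled probe at two dots, the blue-handled spatula at three dots, each resting down in both combs with its working tip towards the spring bar. Then press the bar down over them to its stop without forcing it, hold it there against its spring, slide the red latch fully home under the keeper so that the bar stays shut, and let go. Leave everything else on the bench where it is.

Things in the scene. Friction and masses are not known exactly. Their poses are not given: they have to be found in the camera images.
- tray: Shallow aluminium instrument tray, fixed to the bench. Origin on the bench; x runs from the dotted front strip (robot side) to the bar's hinge at the back, y left, z up. Base spans x -107..125, y -98..118 mm, rim 14 mm high, floor 4 mm up. White labels on the front strip carry one black dot (y +50 mm, first place), two (y 0) and three (y -50).
- place1 (a point): First place (one dot), tray x -15, y +50, z 28 mm (notch floor level), axes as the tray. Two grey combs run along y 45 mm in front of and behind this point; their notches have floors at this height, 17 mm wide, 28 mm at the rounded mouth; teeth 12 mm above the floors. An instrument with origin here and x along the tray's x lies in both. Between the combs fingers have room to the tray floor.
- place2 (a point): Second place (two dots): as place1 but at tray y 0.
- place3 (a point): Third place (three dots): as place1 but at tray y -50 mm.
- forceps: Instrument 150 mm long along its x axis, working tip at +x; origin on its underside at mid-length. Bare steel forceps (rigid), 12 mm high, 13 mm wide in the ribbed middle, 8 mm at the ends; about 30 g, balanced near the origin. Grip across y at the middle.
- forceps_tip (a point): Tip of the forceps, 73 mm along x from its origin, 6 mm up.
- probe: Instrument 150 mm long along its x axis, working tip at +x; origin on its underside at mid-length. Probe: square yellow handle 10 mm wide, 12 mm high, thin steel needle over the last 25 mm; about 30 g, balanced about 10 mm behind the origin.
- probe_tip (a point): Tip of the probe, 73 mm along x from its origin, 6 mm up.
- spatula: Instrument 150 mm long along its x axis, working tip at +x; origin on its underside at mid-length. Spatula: square blue handle 10 mm wide, 12 mm high, flat steel blade over the last 25 mm; about 30 g, balanced about 10 mm behind the origin.
- spatula_tip (a point): Tip of the spatula, 73 mm along x from its origin, 6 mm up.
- bar (a joint): Angle (rad) of the steel wire spring bar, 150 mm along y, hinged at point hinge, crossbar (7 mm) 60 mm from it. 0 = down on its stop, level, 4 mm above laid instruments; 0.95 = raised, where its torsion spring (0.25 N m/rad, 0.43 N m at 0) holds it. Raised, its parts reach tray x 68, up to 125 mm high; it springs open if let go. 10 to 20 N on the latch plate holds it down; over 45 N is forcing it.
- hinge (a point): Middle of the bar's hinge axis: tray x 114, y 0, z 47.5 mm; axes as the tray.
- latch (a joint): Travel (m) of the red latch along the crossbar towards tray +y (left, to the keeper): 0 = fully back, 0.024 = fully home on its end stop. Drags about 1.5 N, stays where left. Its 7 mm steel bolt reaches to tray y 82 mm + travel, 9 mm in front of the crossbar. Only with the bar on its stop does the bolt pass (2 mm) under the keeper; let go when home, the bar lifts about 0.04 rad and stays.
- keeper_top (a point): Middle of the top of the red keeper, a fixed plate 5 mm thick, 34 mm along tray x, 23 mm along y, its top 58 mm above the bench, open towards the latch.
- thumb (a point): Middle of the latch's thumb plate, on its upper face. Plate 24 mm (x) by 60 mm (y), with a ridge over its middle 10 mm thick along y, 22 mm along x, 12.5 mm high. Press the plate on the -y side of the ridge and push the ridge to +y (or pinch the ridge). Axes turn with the bar; y is the sliding direction. With the bar down: tray x 54, y -8 mm + travel, z 56.5 mm.
- pen: White and black marker pen lying among the instruments, 145 mm long, 10 mm thick; not for the tray.
- cup: Clear specimen pot with a red lid, 44 mm across, 70 mm high, origin at its underside.
- dish: Glass dish with cover, 90 mm across, 14 mm high, origin at its underside.
- phone: Pink telephone lying flat, 155 x 75 x 9 mm, origin at its underside.
There are look-alikes about, which are no part of the job. What is shaped like the spatula but orange is not meant.

How it is judged:
On the way, in this order (a step that is already met when the one before it is completed fails the run):
1. all three instruments lie released in their own places while the bar is still open (y of forceps in the frame of tray between 0.041 and 0.059 m and x of forceps in the frame of tray between -0.035 and 0.005 m and z of forceps in the frame of tray between 0.024 and 0.032 m and y of forceps_tip in the frame of tray between 0.038 and 0.062 m and x of forceps_tip in the frame of tray between 0.035 and 0.08 m and z of forceps_tip in the frame of tray between 0.026 and 0.042 m and y of probe in the frame of tray between -0.009 and 0.009 m and x of probe in the frame of tray between -0.035 and 0.005 m and z of probe in the frame of tray between 0.024 and 0.032 m and y of probe_tip in the frame of tray between -0.012 and 0.012 m and x of probe_tip in the frame of tray between 0.035 and 0.08 m and z of probe_tip in the frame of tray between 0.026 and 0.042 m and y of spatula in the frame of tray between -0.059 and -0.041 m and x of spatula in the frame of tray between -0.035 and 0.005 m and z of spatula in the frame of tray between 0.024 and 0.032 m and y of spatula_tip in the frame of tray between -0.062 and -0.038 m and x of spatula_tip in the frame of tray between 0.035 and 0.08 m and z of spatula_tip in the frame of tray between 0.026 and 0.042 m and contact force between the fingers and forceps below 0.05 N and contact force between the fingers and probe below 0.05 N and contact force between the fingers and spatula below 0.05 N and value of joint bar above 0.5 rad), for 0.2 s.
2. the bar is held down on its stop while the latch is not yet under the keeper (value of joint bar below 0.03 rad and value of joint latch below 0.012 m), for 0.1 s.
At the end, for the whole second after the job is handed in: Forceps, probe and spatula lie at rest and released in places 1, 2, 3: origins within 9 mm across, 20 mm along and on the notch floors (24 to 32 mm up), tips towards the bar and within 12 mm across; bar shut (below 0.07 rad) and staying so, latch at least 18 mm out (y of forceps in the frame of tray between 0.041 and 0.059 m and x of forceps in the frame of tray between -0.035 and 0.005 m and z of forceps in the frame of tray between 0.024 and 0.032 m and y of forceps_tip in the frame of tray between 0.038 and 0.062 m and x of forceps_tip in the frame of tray between 0.035 and 0.08 m and z of forceps_tip in the frame of tray between 0.026 and 0.042 m and y of probe in the frame of tray between -0.009 and 0.009 m and x of probe in the frame of tray between -0.035 and 0.005 m and z of probe in the frame of tray between 0.024 and 0.032 m and y of probe_tip in the frame of tray between -0.012 and 0.012 m and x of probe_tip in the frame of tray between 0.035 and 0.08 m and z of probe_tip in the frame of tray between 0.026 and 0.042 m and y of spatula in the frame of tray between -0.059 and -0.041 m and x of spatula in the frame of tray between -0.035 and 0.005 m and z of spatula in the frame of tray between 0.024 and 0.032 m and y of spatula_tip in the frame of tray between -0.062 and -0.038 m and x of spatula_tip in the frame of tray between 0.035 and 0.08 m and z of spatula_tip in the frame of tray between 0.026 and 0.042 m and value of joint bar below 0.07 rad and value of joint latch above 0.018 m and contact force between the fingers and forceps below 0.05 N and contact force between the fingers and probe below 0.05 N and contact force between the fingers and spatula below 0.05 N and linear speed of each of forceps, probe, spatula below 0.02 m/s and velocity of joint bar between -0.05 and 0.05 rad/s); the robot touches nothing.
It fails at once if an instrument is dropped (falls free faster than 0.6 m/s, about 2 cm) ((linear speed of forceps above 0.6 m/s and contact force between forceps and anything else below 0.02 N) or (linear speed of probe above 0.6 m/s and contact force between probe and anything else below 0.02 N) or (linear speed of spatula above 0.6 m/s and contact force between spatula and anything else below 0.02 N)).
It fails at once if the bar or tray is forced: pushed by the robot with more than 45 N (contact force between any of the fingers, the arm and tray above 45 N).
It fails at once if pen, pot, dish or telephone moved by more than 25 mm (distance of any of pen, cup, dish, phone from where it was at the start of the episode above 0.025 m).
It also fails if it takes over 72 s, if anything falls off the work surface, if the arm or the gripper's body presses on something with over 40 N, if the wrist force passes 120 N, or if a joint passes its speed limit or range.

## Working session

There is one attempt and no reset: what is moved stays moved. The work goes in short steps, Python scripts to look and compute and a shell command to move; the robot and the scene stay as the last step left them, time stands still between calls to the robot, and variables do not carry over. Pictures are saved under pics/ and viewed, and the job is handed in when it is done.

```bash
ls; mkdir -p pics
python3 - <<'E'
from bench import robot
import cv2
print(robot.get_obs())
for n in ["scene","top","wrist"]:
    s=robot.snapshot(n); cv2.imwrite(f"pics/{n}0.png",cv2.cvtColor(s["image"],cv2.COLOR_RGB2BGR))
    print(n,[s[k] for k in("fx","fy","cx","cy","k1","rvec","tvec")])
E
```

```text
pics
{'time': 0.0, 'joint_positions': array([-1.33711057e+00,  8.79528006e-02,  1.37221971e+00, -2.89454647e-05,
        1.68357798e+00, -1.03108587e-01]), 'qvel': array([-1.33488108e-05,  1.17997394e-04, -8.22039518e-04,  2.73664410e-04,
        1.24837572e-03,  2.01881944e-03]), 'joint_torque': array([ 4.87512661e-04, -3.40184534e+01, -3.02424896e+01,  7.16604455e-02,
        3.29980475e-02, -1.78674113e-04]), 'tool_pos': array([ 0.18161237, -0.51858575,  0.20432289]), 'ee_rot': array([-1.57060284,  0.00214934, -1.234005  ]), 'wrist_force': array([ 0.06388077, -0.3779402 ,  0.89720624]), 'wrist_torque': array([0.05138079, 0.0034965 , 0.03103192]), 'width': 0.09436831694078365}
scene [446.19037024638345, 446.19037024638345, 274.2332282414739, 205.83736146048034, -0.003529282180798511, array([ 0.72056074,  2.65874204, -1.02118706]), array([ 0.55697963, -0.11030361,  1.504777  ])]
top [534.6111721243498, 534.6111721243498, 273.89600507908403, 206.30537959575906, -0.1591012329100955, array([ 2.14311111, -2.12011358,  0.21008935]), array([-0.11590173,  0.58242143,  1.65443008])]
wrist [300.8229800670304, 300.8229800670304, 277.18225394274884, 206.41213036685252, -0.04024729179712708, array([-2.40489665,  1.7048504 ,  0.20047203]), array([-0.54830824, -0.0239683 ,  0.39021055])]
```

View pics/top0.png

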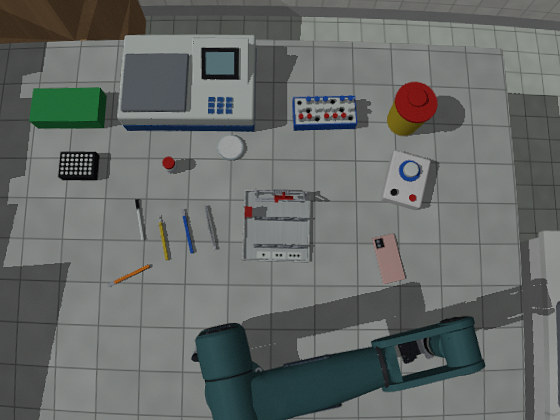

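View pics/scene0.png

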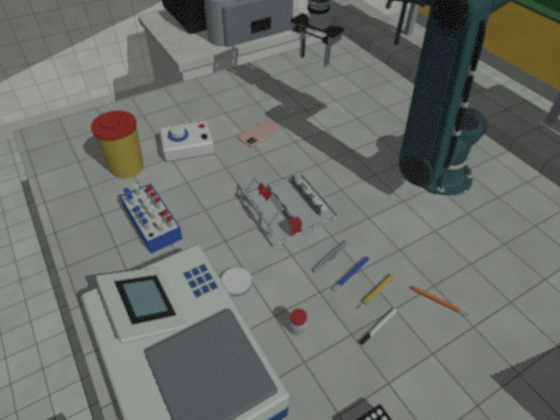

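View pics/wrist0.png

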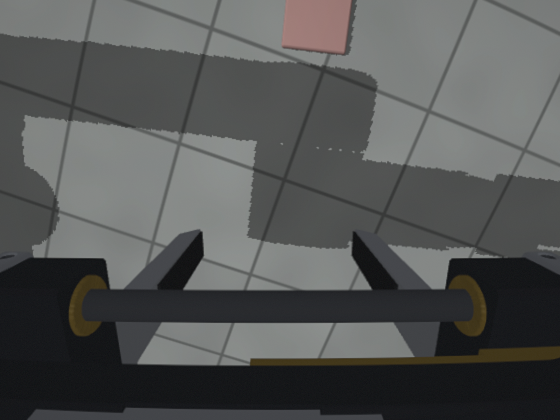

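The top view shows, left to right: pen (140,218), yellow probe (164,238), blue (188,231), grey forceps (211,227). The orange look-alike is at (130,274), the tray at (278,226), with the one-dot label on its left (263,255). I'll enlarge and measure.

```bash
cat > h.py <<'E'
import numpy as np, cv2
from bench import robot
def K(s): return np.array([[s["fx"],0,s["cx"]],[0,s["fy"],s["cy"]],[0,0,1.]])
def D(s): return np.array([s["k1"],0,0,0,0.])
def Rt(s): return cv2.Rodrigues(np.array(s["rvec"]))[0],np.array(s["tvec"]).reshape(3)
def ray(s,uv):
    n=cv2.undistortPoints(np.array(uv,float).reshape(-1,1,2),K(s),D(s)).reshape(-1,2)
    R,t=Rt(s); d=np.c_[n,np.ones(len(n))]@R; return -R.T@t,d
def onz(s,uv,z):
    c,d=ray(s,uv); return c+d*((z-c[2])/d[:,2])[:,None]
def proj(s,P):
    return cv2.projectPoints(np.array(P,float).reshape(-1,3),np.array(s["rvec"],float),np.array(s["tvec"],float),K(s),D(s))[0].reshape(-1,2)
def tri(sa,ua,sb,ub):
    (c1,d1),(c2,d2)=ray(sa,ua),ray(sb,ub); out=[]
    for a,b in zip(d1,d2):
        k=np.linalg.lstsq(np.c_[a,-b],c2-c1,rcond=None)[0]; p=c1+k[0]*a;q=c2+k[1]*b
        out.append(np.r_[(p+q)/2,np.linalg.norm(p-q)])
    return np.array(out)
def save(n,im,crop=None,k=1):
    if crop: x0,y0,x1,y1=crop; im=im[y0:y1,x0:x1]
    im=cv2.resize(im,None,fx=k,fy=k,interpolation=cv2.INTER_CUBIC)
    cv2.imwrite("pics/"+n+".png",cv2.cvtColor(im,cv2.COLOR_RGB2BGR))
def masks(im):
    return cv2.cvtColor(im,cv2.COLOR_RGB2HSV)
E
python3 - <<'E'
from h import *
s=robot.snapshot("top"); im=s["image"]
import pickle; pickle.dump(s,open("top0.pkl","wb"))
save("crop1",im,(100,180,330,300),3.4)
save("crop2",im,(235,180,335,270),7)
hsv=masks(im)
def show(name,m,z):
    n,l,st,c=cv2.connectedComponentsWithStats(m.astype(np.uint8))
    for i in range(1,n):
        if st[i,4]<25: continue
        ys,xs=np.where(l==i); r=cv2.minAreaRect(np.c_[xs,ys].astype(np.float32)); 
        w=onz(s,[c[i]],z)[0]; print(name,st[i],c[i].round(1),w.round(4),[np.round(x,1) for x in r])
H,S,V=[hsv[...,i].astype(int) for i in range(3)]
roi=np.zeros(H.shape,bool); roi[180:300,100:330]=1
show("yellow",roi&(H>20)&(H<32)&(S>110),.008)
show("blue",roi&(H>100)&(H<125)&(S>120),.008)
show("orange",roi&(H>4)&(H<=18)&(S>130),.008)
show("red",roi&((H<4)|(H>174))&(S>130),.058)
E
```

```text
yellow [159 222  10  38 123] [163.2 240.8] [0.4735 0.2496 0.008 ] [array([163.2, 240.6]), array([37.7,  3.4]), np.float64(79.1)]
blue [183 216  10  37 111] [187.5 234. ] [0.4969 0.1705 0.008 ] [array([187.5, 234. ]), array([37.1,  3. ]), np.float64(77.9)]
orange [114 265  36  19 119] [131.1 273.8] [0.364  0.3505 0.008 ] [array([131.4, 273.8]), array([ 3.3, 38.5]), np.float64(64.4)]
red [275 192  18  10  87] [282.7 197.2] [ 0.6129 -0.1376  0.058 ] [array([283.2, 196.1]), array([ 8.1, 17.5]), np.float64(82.4)]
red [245 206   7  12  73] [247.9 211.4] [ 0.5654 -0.027   0.058 ] [array([248. , 211.5]), array([11.,  6.]), np.float64(90.0)]
```

View pics/crop1.png

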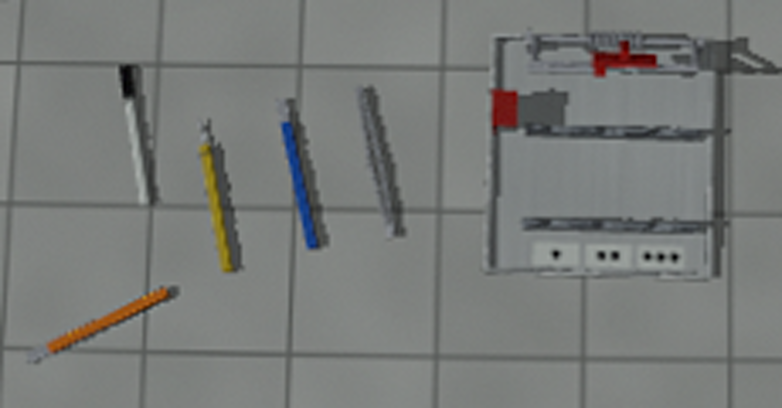

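View pics/crop2.png

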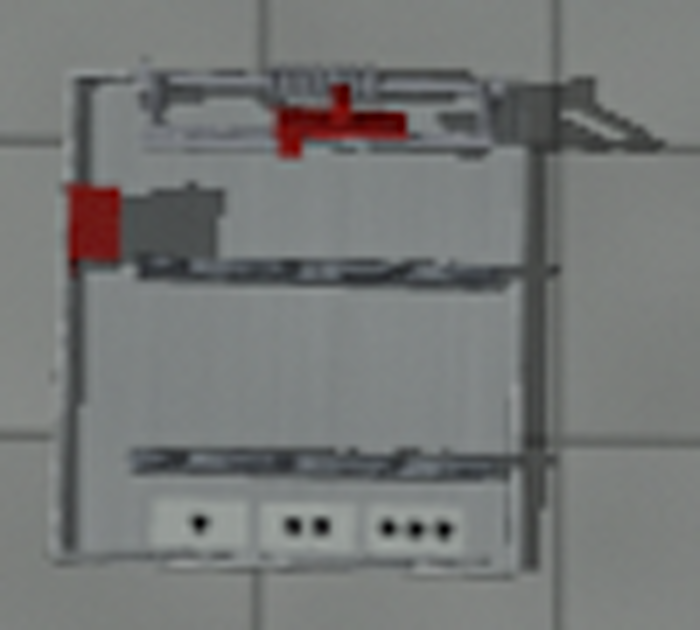

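```bash
cat >> h.py <<'E'
from scipy.spatial.transform import Rotation as Ro
def pose():
    o=robot.get_obs(); return o["time"],np.array(o["tool_pos"]),Ro.from_euler("xyz",o["ee_rot"]).as_matrix()
def go(P,yaw=None):
    "delta in tool axes (mm), yaw(rad about tool y) to have TCP at P, tool x at world heading yaw"
    t,p,R=pose(); d=R.T@(np.array(P)-p)*1000
    cur=np.arctan2(R[1,0],R[0,0]); w=0 if yaw is None else -((yaw-cur+np.pi)%(2*np.pi)-np.pi)
    print("t",round(t,2),"tcp",p.round(4),"head",round(cur,4),"-> delta",d.round(1),"yaw",round(w,4))
E
python3 - <<'E'
from h import *
import pickle; s=pickle.load(open("top0.pkl","rb"))
c2=lambda x,y:(235+x/7,180+y/7); c1=lambda x,y:(100+x/3.4,180+y/3.4)
L=onz(s,[c2(200,523),c2(308,525),c2(416,528)],.014); print(L.round(4))
v=L[0]-L[2]; print("tray y heading",np.arctan2(v[1],v[0]), np.linalg.norm(v))
for n,a,b in [("probe",(205,125),(232,270)),("spat",(287,100),(316,247)),("forc",(365,88),(394,236))]:
    q=onz(s,[c1(*a),c1(*b)],.006); d=q[0]-q[1]; print(n,q.round(3).tolist(),q.mean(0).round(4),np.arctan2(d[1],d[0]).round(3),np.linalg.norm(d).round(3))
w=robot.snapshot("wrist"); R,t=Rt(w); T,p,Rw=pose(); c=-R.T@t
print("cam in tool",(Rw.T@(c-p)).round(4),"axis",(Rw.T@R.T[:,2]).round(3),(Rw.T@R.T[:,0]).round(3))
go((.42,.19,.25),-np.pi/2)
E
```

```text
[[ 0.4321 -0.0784  0.014 ]
 [ 0.4317 -0.1281  0.014 ]
 [ 0.4308 -0.1779  0.014 ]]
tray y heading 1.5581087943569472 0.09951747196255178
probe [[0.553, 0.263, 0.006], [0.413, 0.231, 0.006]] [0.4831 0.2471 0.006 ] 0.227 0.144
spat [[0.579, 0.184, 0.006], [0.436, 0.151, 0.006]] [0.5075 0.1676 0.006 ] 0.229 0.146
forc [[0.591, 0.109, 0.006], [0.448, 0.077, 0.006]] [0.5197 0.0927 0.006 ] 0.221 0.147
cam in tool [-0.0007 -0.1795  0.0662] axis [-0.001  0.973 -0.229] [1.    0.001 0.   ]
t 0.25 tcp [ 0.1817 -0.5189  0.2049] head -1.234 -> delta [-590.3  -44.4  459.2] yaw 0.3368
```

```bash
python3 -m handwheel '[{"delta_pos":[-590,-45,459],"yaw":0.337},{"delta_pos":[-590,-45,459],"yaw":0.337},{"delta_pos":[-590,-45,459],"yaw":0.337},{"delta_pos":[-590,-45,459],"yaw":0.337},{"delta_pos":[-590,-45,459],"yaw":0.337},{"delta_pos":[-590,-45,459],"yaw":0.337},{"delta_pos":[-590,-45,459],"yaw":0.337},{"delta_pos":[-590,-45,459],"yaw":0.337},{"delta_pos":[-590,-45,459],"yaw":0.337},{"delta_pos":[-590,-45,459],"yaw":0.337},{"delta_pos":[-590,-45,459],"yaw":0.337},{"delta_pos":[-590,-45,459],"yaw":0.337}]'
python3 - <<'E'
from h import *
go((.42,.19,.25),-np.pi/2)
s=robot.snapshot("wrist"); save("w1",s["image"]); 
import pickle; pickle.dump(s,open("w1.pkl","wb"))
E
```

```text
time: 1.45
tool_pos: [0.3727, 0.0507, 0.2419]
ee_rot: [-1.569, -0.0, -1.571]
wrist_force: [0.4, 0.4, -0.1]
width: 0.0939
t 1.45 tcp [0.3727 0.0507 0.2419] head -1.5707 -> delta [-139.3   -8.    47.3] yaw 0.0001
```

View pics/w1.png

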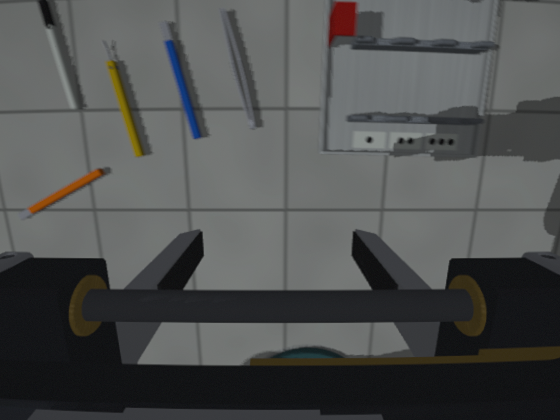

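```bash
python3 -m handwheel '[{"delta_pos":[-80,-5,40]},{"delta_pos":[-80,-5,40]},{"delta_pos":[-80,-5,40]},{"delta_pos":[-80,-5,40]}]'
python3 - <<'E'
from h import *
go((.42,.19,.25),-np.pi/2)
s=robot.snapshot("wrist"); save("w2",s["image"],(100,0,560,230),1.7)
import pickle; pickle.dump(s,open("w2.pkl","wb"))
E
```

```text
t 1.5 tcp [0.3739 0.0584 0.242 ] head -1.5586 -> delta [-131.1   -7.    47.7] yaw 0.0122invalid input at $[0]: expected keys delta_pos, yaw
```

View pics/w2.png

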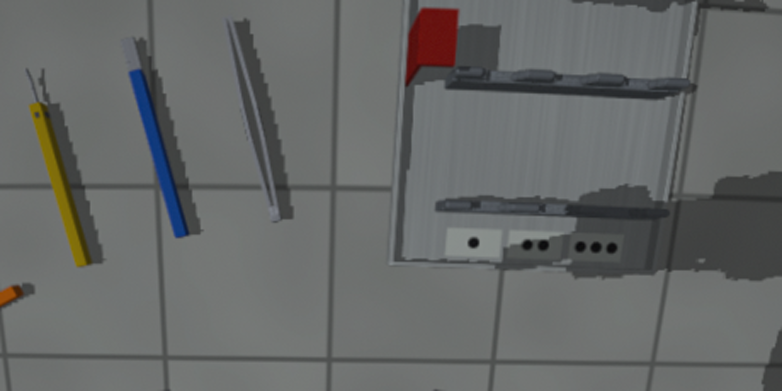

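Crop: yellow needle end at (35,90), blue blade end at (128,50); the forceps seem joined at the near end (275,215) with the points at the far end (230,20). I'll move closer to confirm.

```bash
python3 -m handwheel '[{"delta_pos":[-50,20,40],"yaw":0.0},{"delta_pos":[-50,20,40],"yaw":0.0},{"delta_pos":[-50,20,40],"yaw":0.0},{"delta_pos":[-50,20,40],"yaw":0.0}]'
python3 - <<'E'
from h import *
go((.42,.19,.25),-np.pi/2)
s=robot.snapshot("wrist"); save("w3",s["image"],(60,0,460,240),2)
import pickle; pickle.dump(s,open("w3.pkl","wb"))
E
```

```text
time: 1.95
tool_pos: [0.4123, 0.0975, 0.2214]
ee_rot: [-1.572, -0.001, -1.572]
wrist_force: [0.5, 0.0, -0.2]
width: 0.0939
t 1.95 tcp [0.4123 0.0975 0.2214] head -1.5717 -> delta [-92.5 -28.7   7.6] yaw -0.0009
```

View pics/w3.png

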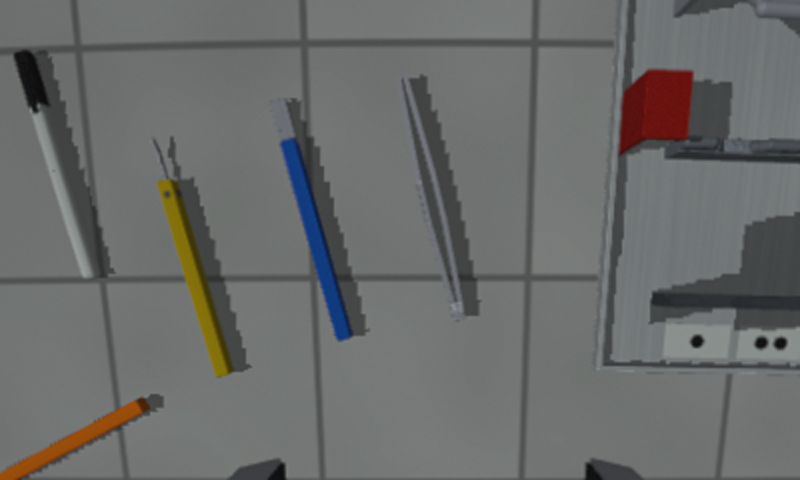

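Confirmed: the forceps join at the near end (457,312) and their points are at the far end (406,80). The blue-handled one at (315,240) is the spatula (the orange one at (75,440) is the look-alike), and the probe is at (195,280). All tips point away from the robot. Next I'll measure their poses.

Run:
```python
from h import *
import pickle; s=pickle.load(open("w3.pkl","rb")); im=s["image"]; hsv=masks(im)
H,S,V=[hsv[...,i].astype(int) for i in range(3)]
roi=np.zeros(H.shape,bool); roi[:200,60:300]=1
for n,m in (("probe",(H>20)&(H<32)&(S>110)),("spat",(H>100)&(H<125)&(S>120))):
    m=(m&roi).astype(np.uint8); k,l,st,c=cv2.connectedComponentsWithStats(m); i=1+st[1:,4].argmax()
    ys,xs=np.where(l==i); q=onz(s,np.c_[xs,ys],.011)[:,:2].astype(np.float32)
    r=cv2.minAreaRect(q); vx,vy,x0,y0=cv2.fitLine(q,cv2.DIST_L2,0,.01,.01).ravel()
    if vx<0: vx,vy=-vx,-vy
    d=np.array([vx,vy]); pr=(q-[x0,y0])@d; lo,hi=np.percentile(pr,[.5,99.5]); 
    o=np.array([x0,y0])+d*((lo+hi)/2+12.5)
    print(n,"len",hi-lo,"head",np.arctan2(vy,vx).round(3),"origin",o.round(4),[np.round(a,3) for a in r])
c=lambda x,y:(60+x/2,y/2)
q=onz(s,[c(405,79),c(458,316)],.007); d=q[0]-q[1]; print("forc",q.round(4).tolist(),q.mean(0).round(4),np.arctan2(d[1],d[0]).round(3),np.linalg.norm(d))
h=np.arctan2(d[1],d[0]); m=q.mean(0)
go((m[0],m[1],.06),h-np.pi/2)
```

```text
probe len 0.12334589902311563 head 0.224 origin [12.6599  3.033 ] [array([0.474, 0.25 ]), array([0.125, 0.013]), np.float64(12.868)]
spat len 0.12352841660380363 head 0.249 origin [12.6126  3.2468] [array([0.497, 0.172]), array([0.125, 0.011]), np.float64(14.436)]
forc [[0.5915, 0.1157, 0.007], [0.4497, 0.0828, 0.007]] [0.5206 0.0992 0.007 ] 0.228 0.14556835568156545
t 2.0 tcp [0.4124 0.0973 0.2218] head -1.5725 -> delta [ -2.2 161.8 108.2] yaw -0.2299
```

```bash
python3 -m handwheel '[{"delta_pos":[-2,142,108],"yaw":-0.23},{"delta_pos":[-2,142,108],"yaw":-0.23},{"delta_pos":[-2,142,108],"yaw":-0.23},{"delta_pos":[-2,142,108],"yaw":-0.23},{"delta_pos":[-2,142,108],"yaw":-0.23},{"delta_pos":[-2,142,108],"yaw":-0.23},{"delta_pos":[-2,142,108],"yaw":-0.23}]' 120
python3 - <<'E'
from h import *
go((.5206,.0992,.004),.228-np.pi/2)
s=robot.snapshot("wrist"); save("w4",s["image"])
import pickle; pickle.dump(s,open("w4.pkl","wb"))
t,p,R=pose(); print(proj(s,[[.5206,.0992,.012],[.5915,.1157,.007],[.4497,.0828,.007],p]))
E
```

```text
time: 2.7
tool_pos: [0.5213, 0.1, 0.0821]
ee_rot: [-1.567, -0.001, -1.342]
wrist_force: [0.3, 1.4, 0.4]
width: 0.0501
t 2.7 tcp [0.5213 0.1    0.0821] head -1.3419 -> delta [ 0.5 78.1 -1.1] yaw 0.0009
[[278.69397403 215.96345242]
 [278.81168144 128.86967145]
 [278.42139496 289.98960403]
 [278.03631538 242.98513351]]
```

View pics/w4.png

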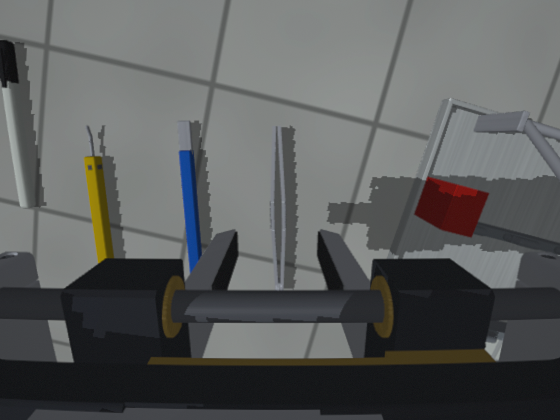

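Forceps lie centred between the fingers (column 279, rows 127–288). Descending and gripping.

```bash
python3 -m handwheel '[{"delta_pos":[0.5,50,-1],"yaw":0.0},{"delta_pos":[0.5,70,-1],"yaw":0.0},{"delta_pos":[0.5,79,-1],"yaw":0.0},{"delta_pos":[0.5,79,-1],"yaw":0.0},{"delta_pos":[0.5,79,-1],"yaw":0.0}]' -
python3 -m handwheel '[{"delta_pos":[0,0,0],"yaw":0.0},{"delta_pos":[0,0,0],"yaw":0.0},{"delta_pos":[0,0,0],"yaw":0.0},{"delta_pos":[0,0,0],"yaw":0.0},{"delta_pos":[0,0,0],"yaw":0.0}]' 255
python3 -m handwheel '[{"delta_pos":[0,-40,0],"yaw":0.0},{"delta_pos":[0,-100,0],"yaw":0.0},{"delta_pos":[0,-150,0],"yaw":0.0},{"delta_pos":[0,-160,0],"yaw":0.0}]' -
python3 - <<'E'
from h import *
go((.5,-.078,.15),-np.pi/2-.013)
E
```

```text
time: 3.25
tool_pos: [0.5212, 0.1, 0.0027]
ee_rot: [-1.567, -0.001, -1.341]
wrist_force: [0.1, 0.1, 0.8]
width: 0.0498
time: 3.75
tool_pos: [0.5198, 0.0998, 0.0005]
ee_rot: [-1.571, -0.0, -1.341]
wrist_force: [-0.1, -0.6, -0.3]
width: 0.0129
time: 4.15
tool_pos: [0.5223, 0.1001, 0.1667]
ee_rot: [-1.561, -0.001, -1.341]
wrist_force: [-0.0, 0.2, 0.3]
width: 0.0123
t 4.15 tcp [0.5223 0.1001 0.1667] head -1.341 -> delta [168.3  16.3 -62.4] yaw 0.2428
```

```bash
python3 -m handwheel '[{"delta_pos":[208,-53,-110],"yaw":0.243},{"delta_pos":[208,-53,-110],"yaw":0.243},{"delta_pos":[208,-53,-110],"yaw":0.243},{"delta_pos":[208,-53,-110],"yaw":0.243},{"delta_pos":[208,-53,-110],"yaw":0.243},{"delta_pos":[208,-53,-110],"yaw":0.243},{"delta_pos":[208,-53,-110],"yaw":0.243},{"delta_pos":[208,-53,-110],"yaw":0.243}]' -
python3 - <<'E'
from h import *
go((.45,-.128,.22),-np.pi/2-.013)
s=robot.snapshot("wrist"); save("w5",s["image"],(80,0,480,250),2)
import pickle; pickle.dump(s,open("w5.pkl","wb"))
E
```

```text
time: 4.95
tool_pos: [0.46, -0.1268, 0.2129]
ee_rot: [-1.572, 0.001, -1.583]
wrist_force: [0.0, 0.3, -0.9]
width: 0.012
t 4.95 tcp [ 0.46   -0.1268  0.2129] head -1.583 -> delta [  1.3  -7.1 -10. ] yaw 0.0008
```

View pics/w5.png

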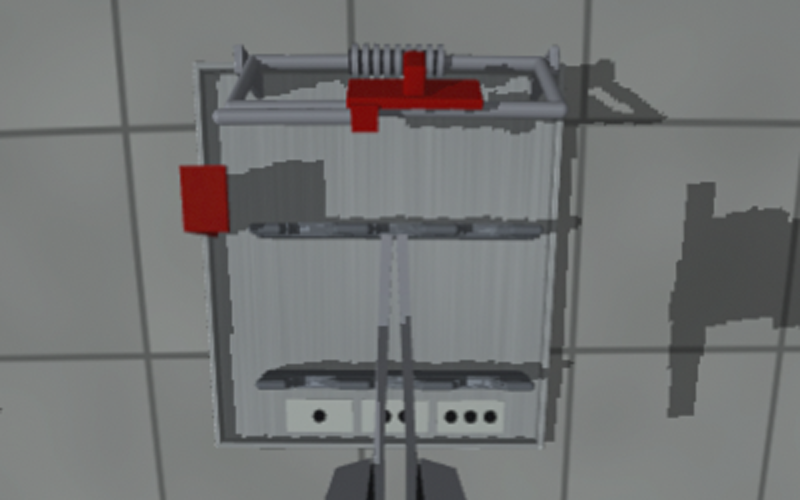

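Tray seen squarely: front corners at crop (219,445) and (543,447), one-dot label (319,416), three-dot middle (470,417), keeper (204,199). Computing the tray pose.

Run:
```python
from h import *
import pickle; s=pickle.load(open("w5.pkl","rb"))
c=lambda x,y:(80+(x-.5)/2,(y-.5)/2)
fl,fr,bl,br=onz(s,[c(219,446),c(543,447),c(197,63),c(560,66)],.014)
print(fl,fr,bl,br, np.linalg.norm(fl-fr),np.linalg.norm(bl-fl))
# fit rigid 2D
M=np.array([[-.107,.118],[-.107,-.098],[.125,.118],[.125,-.098]])
def fit(M,Q):
    A=M-M.mean(0);B=Q-Q.mean(0); th=np.arctan2((A[:,0]*B[:,1]-A[:,1]*B[:,0]).sum(),(A*B).sum())
    R=np.array([[np.cos(th),-np.sin(th)],[np.sin(th),np.cos(th)]]); t=Q.mean(0)-R@M.mean(0); print("yaw",th,"t",t,"res",(M@R.T+t-Q).round(4).tolist()); return R,t
Q=np.array([fl,fr,bl,br])[:,:2]; R,t=fit(M,Q); fit(M[:2],Q[:2])
for z in (.004,.014): 
    L=onz(s,[c(319,416),c(470.5,417)],z)[:,:2]; print(z,L,((L-t)@R).round(4))
# comb tops z=.040 ends: front comb
for n,p,z in (("fcomb",(397,382),.04),("bcomb",(397,230),.04)):
    w=onz(s,[c(*p)],z)[:,:2]; print(n,((w-t)@R).round(4))
k=onz(s,[c(180,166),c(227,166),c(181,234),c(229,234)],.058)[:,:2]; print("keeper",((k-t)@R).round(4))
P=np.array([[-.015,.05],[-.015,0],[-.015,-.05]])@R.T+t; print(P)
```

```text
[ 0.41592294 -0.00963026  0.014     ] [ 0.41282694 -0.22253201  0.014     ] [ 0.64605875 -0.01362819  0.014     ] [ 0.64160807 -0.2233108   0.014     ] 0.21292426100864462 0.23017053267247736
yaw -0.01384651218911127 t [ 0.51996658 -0.12714974] res [[-0.0013, 0.002], [-0.0012, -0.0011], [0.0005, 0.0027], [0.002, -0.0036]]
yaw -0.014540858609617322 t [ 0.52121823 -0.12763589] res [[0.0, 0.0015], [-0.0, -0.0015]]
0.004 [[ 0.43305897 -0.07503356]
 [ 0.43121557 -0.17574438]] [[-0.0876  0.0509]
 [-0.0881 -0.0498]]
0.014 [[ 0.43545376 -0.07637436]
 [ 0.4336578  -0.17449322]] [[-0.0852  0.0496]
 [-0.0856 -0.0485]]
fcomb [[-0.058  -0.0008]]
bcomb [[ 0.029  -0.0006]]
keeper [[0.0607 0.1139]
 [0.0605 0.089 ]
 [0.026  0.1158]
 [0.0259 0.0897]]
[[ 0.50566032 -0.07694684]
 [ 0.50496801 -0.12694205]
 [ 0.50427571 -0.17693726]]
```

Run:
```python
from h import *
go((.5005,-.077,.08),-np.pi/2-.014)
```

```text
t 5.0 tcp [ 0.4601 -0.1265  0.2129] head -1.5822 -> delta [-49.9 132.9  40. ] yaw 0.0026
```

```bash
python3 -m handwheel '[{"delta_pos":[-50,30,40],"yaw":0.003},{"delta_pos":[-50,70,40],"yaw":0.003},{"delta_pos":[-50,110,40],"yaw":0.003},{"delta_pos":[-50,133,40],"yaw":0.003},{"delta_pos":[-50,133,40],"yaw":0.003},{"delta_pos":[-50,133,40],"yaw":0.003},{"delta_pos":[-50,133,40],"yaw":0.003}]' -
python3 - <<'E'
from h import *
go((.5005,-.077,.029),-np.pi/2-.014)
s=robot.snapshot("wrist"); save("w6",s["image"])
E
```

```text
time: 5.7
tool_pos: [0.5023, -0.0782, 0.0828]
ee_rot: [-1.567, -0.001, -1.586]
wrist_force: [0.7, -0.2, 0.6]
width: 0.0122
t 5.7 tcp [ 0.5023 -0.0782  0.0828] head -1.586 -> delta [-1.2 53.8 -2. ] yaw -0.0013
```

View pics/w6.png

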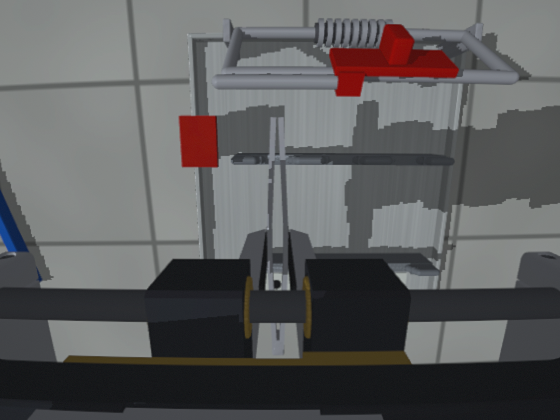

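The forceps (column 278) line up with the gap in the rear comb (262–290, row 158). Lowering.

```bash
python3 -m handwheel '[{"delta_pos":[-1,20,-2],"yaw":0.0},{"delta_pos":[-1,35,-2],"yaw":0.0},{"delta_pos":[-1,45,-2],"yaw":0.0},{"delta_pos":[-1,50,-2],"yaw":0.0},{"delta_pos":[-1,52,-2],"yaw":0.0},{"delta_pos":[-1,52,-2],"yaw":0.0},{"delta_pos":[-1,52,-2],"yaw":0.0}]' -
python3 - <<'E'
from h import *
go((.5005,-.077,.029),-np.pi/2-.014)
E
```

```text
time: 6.45
tool_pos: [0.4994, -0.0775, 0.0293]
ee_rot: [-1.569, -0.0, -1.587]
wrist_force: [0.4, 1.1, -0.5]
width: 0.0122
t 6.45 tcp [ 0.4994 -0.0775  0.0293] head -1.587 -> delta [-0.5  0.3  1.1] yaw -0.0022
```

```bash
python3 -m handwheel '[{"delta_pos":[0,0.7,0],"yaw":0.0},{"delta_pos":[0,1.4,0],"yaw":0.0},{"delta_pos":[0,1.4,0],"yaw":0.0}]' -
python3 -m handwheel '[{"delta_pos":[0,0,0],"yaw":0.0},{"delta_pos":[0,0,0],"yaw":0.0},{"delta_pos":[0,0,0],"yaw":0.0},{"delta_pos":[0,0,0],"yaw":0.0}]' 150
python3 -m handwheel '[{"delta_pos":[0,-20,0],"yaw":0.0},{"delta_pos":[0,-70,0],"yaw":0.0},{"delta_pos":[0,-120,0],"yaw":0.0},{"delta_pos":[0,-130,0],"yaw":0.0},{"delta_pos":[0,-130,0],"yaw":0.0}]' -
python3 - <<'E'
from h import *
s=robot.snapshot("wrist"); save("w7",s["image"],(80,0,480,300),2)
h=.249; o=np.array([.4972,.1715])+.0075*np.array([np.cos(h),np.sin(h)])
go((o[0],o[1],.08),h-np.pi/2)
E
```

```text
time: 6.75
tool_pos: [0.4994, -0.0774, 0.0285]
ee_rot: [-1.569, -0.001, -1.587]
wrist_force: [-1.4, 0.5, 5.6]
width: 0.0123
time: 7.15
tool_pos: [0.4985, -0.0772, 0.0268]
ee_rot: [-1.571, 0.0, -1.587]
wrist_force: [-0.5, 0.3, -0.3]
width: 0.0378
time: 7.65
tool_pos: [0.5003, -0.0777, 0.1599]
ee_rot: [-1.565, -0.002, -1.587]
wrist_force: [0.3, 0.6, -0.4]
width: 0.0388
t 7.7 tcp [ 0.4989 -0.0773  0.1572] head -1.587 -> delta [-250.8   77.1    1.4] yaw -0.2652
```

View pics/w7.png

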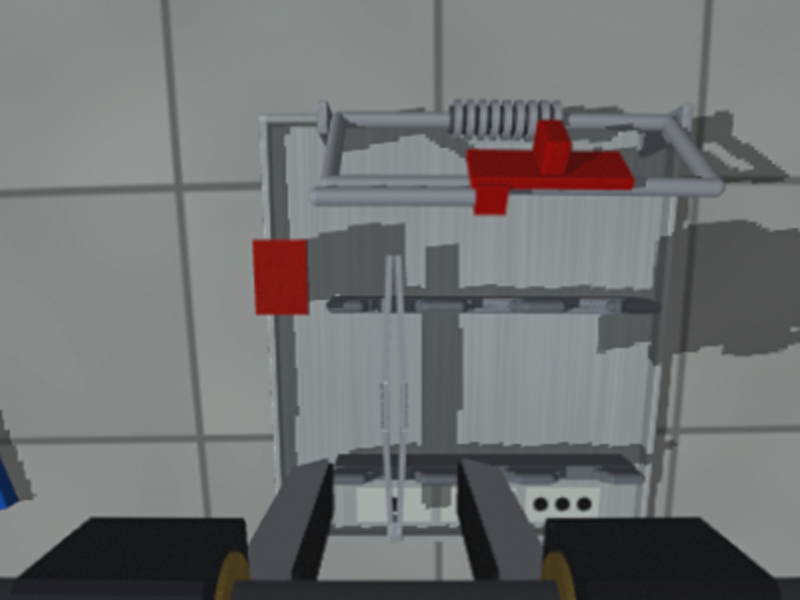

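Forceps rest in both combs in line with the one-dot label. Next, the spatula.

```bash
python3 -m handwheel '[{"delta_pos":[-251,0,1],"yaw":-0.265},{"delta_pos":[-251,0,1],"yaw":-0.265},{"delta_pos":[-251,0,1],"yaw":-0.265},{"delta_pos":[-251,0,1],"yaw":-0.265},{"delta_pos":[-251,70,1],"yaw":-0.265},{"delta_pos":[-251,77,1],"yaw":-0.265},{"delta_pos":[-251,77,1],"yaw":-0.265},{"delta_pos":[-251,77,1],"yaw":-0.265}]' 120
python3 - <<'E'
from h import *
s=robot.snapshot("wrist"); save("w8",s["image"])
h=.249; o=np.array([.4972,.1715])+.0075*np.array([np.cos(h),np.sin(h)]); print(o)
print(proj(s,[[o[0],o[1],.012]]))
go((o[0],o[1],.003),h-np.pi/2)
E
```

```text
time: 8.5
tool_pos: [0.5017, 0.1731, 0.0772]
ee_rot: [-1.577, -0.001, -1.321]
wrist_force: [-0.1, 0.5, -0.0]
width: 0.0498
[0.5044687  0.17334826]
[[278.57925234 212.61068019]]
t 8.55 tcp [0.5034 0.1729 0.0794] head -1.3222 -> delta [-0.2 76.4  1.3] yaw -0.0004
```

View pics/w8.png

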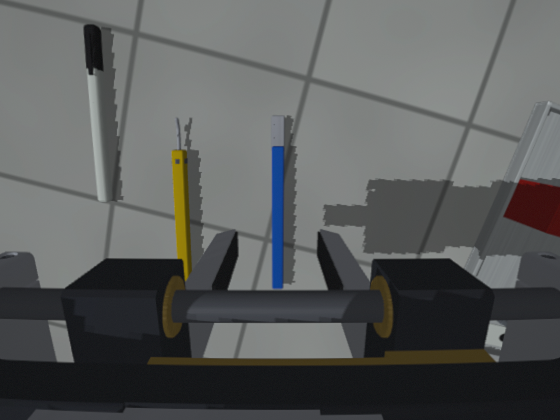

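Spatula centred (column 278, blade at row 130). Descending and gripping.

```bash
python3 -m handwheel '[{"delta_pos":[0,45,1],"yaw":0.0},{"delta_pos":[0,68,1],"yaw":0.0},{"delta_pos":[0,77,1],"yaw":0.0},{"delta_pos":[0,77,1],"yaw":0.0},{"delta_pos":[0,77,1],"yaw":0.0}]' -
python3 -m handwheel '[{"delta_pos":[0,0,0],"yaw":0.0},{"delta_pos":[0,0,0],"yaw":0.0},{"delta_pos":[0,0,0],"yaw":0.0},{"delta_pos":[0,0,0],"yaw":0.0},{"delta_pos":[0,0,0],"yaw":0.0}]' 255
python3 -m handwheel '[{"delta_pos":[0,-40,0],"yaw":0.0},{"delta_pos":[0,-100,0],"yaw":0.0},{"delta_pos":[0,-150,0],"yaw":0.0},{"delta_pos":[0,-150,0],"yaw":0.0}]' -
python3 - <<'E'
from h import *
R=np.array([[np.cos(-.0138),-np.sin(-.0138)],[np.sin(-.0138),np.cos(-.0138)]]); t=np.array([.520,-.1271])
for y in (.05,0,-.05): print((R@[-.025,y]+t).round(4))
P=R@[-.025,-.05]+t
go((P[0],P[1],.08),-np.pi/2-.0138)
E
```

```text
time: 9.05
tool_pos: [0.5066, 0.1736, 0.0053]
ee_rot: [-1.567, -0.0, -1.323]
wrist_force: [0.3, -0.1, 0.3]
width: 0.0498
time: 9.55
tool_pos: [0.5048, 0.174, 0.0033]
ee_rot: [-1.571, -0.0, -1.322]
wrist_force: [-1.2, 0.2, 0.4]
width: 0.0133
time: 9.95
tool_pos: [0.5084, 0.1749, 0.1609]
ee_rot: [-1.557, -0.0, -1.322]
wrist_force: [-0.0, 0.6, 0.8]
width: 0.0007
[ 0.4957 -0.0768]
[ 0.495  -0.1268]
[ 0.4943 -0.1768]
t 9.95 tcp [0.5084 0.1749 0.1609] head -1.3218 -> delta [ 337.3   79.6 -101.3] yaw 0.2628
```

The fingers shut to 0.7 mm, so I lifted before they had closed on it. Taking a look.

Run:
```python
from h import *
s=robot.snapshot("wrist"); save("w9",s["image"])
import pickle; pickle.dump(s,open("w9.pkl","wb"))
```

```text
(no output)
```

View pics/w9.png

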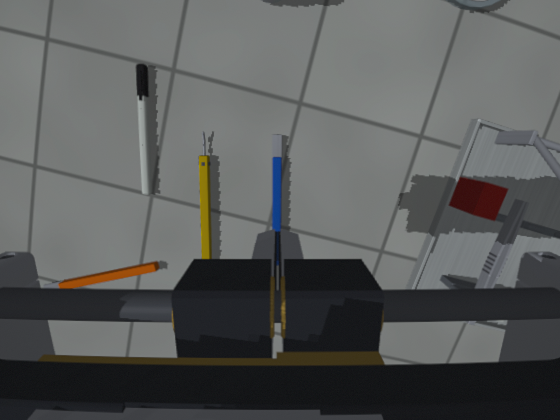

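Spatula still lies where it was (column 277). Reopen, descend and wait longer for the close.

```bash
python3 -m handwheel '[{"delta_pos":[0,20,0],"yaw":0.0},{"delta_pos":[0,60,0],"yaw":0.0},{"delta_pos":[0,75,0],"yaw":0.0},{"delta_pos":[0,80,0],"yaw":0.0},{"delta_pos":[0,80,0],"yaw":0.0},{"delta_pos":[0,80,0],"yaw":0.0}]' 140
python3 - <<'E'
from h import *
s=robot.snapshot("wrist"); im=s["image"]; save("w10",im,(130,80,430,300),2.6)
h=.249; o=np.array([.4972,.1715])+.0075*np.array([np.cos(h),np.sin(h)])
hsv=masks(im); H,S,V=[hsv[...,i].astype(int) for i in range(3)]
m=(H>100)&(H<125)&(S>120); m[:,:200]=0; m[:,350:]=0
ys,xs=np.where(m); q=onz(s,np.c_[xs,ys],.011)[:,:2].astype(np.float32)
print([np.round(a,4) for a in cv2.minAreaRect(q)])
go((o[0],o[1],.0025),h-np.pi/2)
E
```

```text
time: 10.6
tool_pos: [0.5057, 0.1741, 0.0743]
ee_rot: [-1.569, -0.0, -1.322]
wrist_force: [-0.6, -0.2, 0.3]
width: 0.0418
[array([0.4962, 0.1737]), array([0.1163, 0.0098]), np.float64(13.8654)]
t 10.65 tcp [0.506  0.1742 0.0747] head -1.322 -> delta [ 0.4 72.2 -1.9] yaw -0.0002
```

View pics/w10.png

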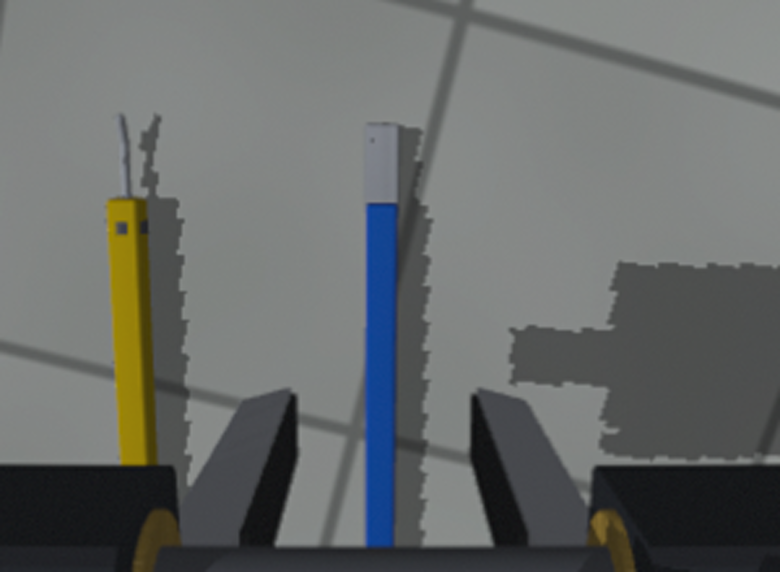

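```bash
python3 -m handwheel '[{"delta_pos":[0,45,-2],"yaw":0.0},{"delta_pos":[0,66,-2],"yaw":0.0},{"delta_pos":[0,72,-2],"yaw":0.0},{"delta_pos":[0,72,-2],"yaw":0.0}]' -
python3 -m handwheel '[{"delta_pos":[0,0,0],"yaw":0.0},{"delta_pos":[0,0,0],"yaw":0.0},{"delta_pos":[0,0,0],"yaw":0.0},{"delta_pos":[0,0,0],"yaw":0.0},{"delta_pos":[0,0,0],"yaw":0.0},{"delta_pos":[0,0,0],"yaw":0.0},{"delta_pos":[0,0,0],"yaw":0.0}]' 255
python3 - <<'E'
from h import *
s=robot.snapshot("wrist"); im=s["image"]; save("w11",im)
go((.5045,.1733,.0025))
E
```

```text
time: 11.05
tool_pos: [0.5033, 0.1735, 0.002]
ee_rot: [-1.57, -0.0, -1.322]
wrist_force: [0.6, -0.5, 0.2]
width: 0.0424
time: 11.75
tool_pos: [0.5032, 0.1735, 0.0015]
ee_rot: [-1.57, -0.0, -1.322]
wrist_force: [-0.6, -0.3, 2.1]
width: 0.0098
t 11.8 tcp [0.5032 0.1735 0.0015] head -1.322 -> delta [ 0.5 -1.   1.3] yaw 0
```

View pics/w11.png

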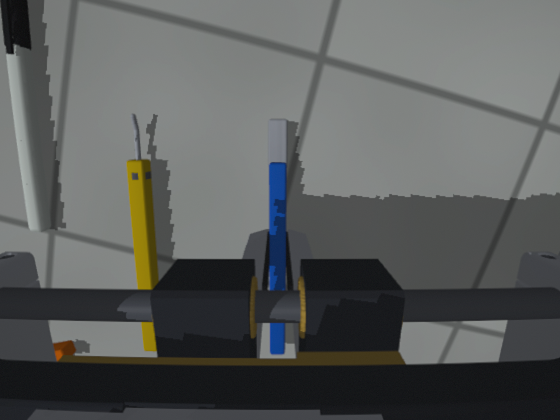

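Gripped at 9.8 mm. Lift.

```bash
python3 -m handwheel '[{"delta_pos":[0,-30,0],"yaw":0.0},{"delta_pos":[0,-80,0],"yaw":0.0},{"delta_pos":[0,-130,0],"yaw":0.0},{"delta_pos":[0,-160,0],"yaw":0.0},{"delta_pos":[0,-160,0],"yaw":0.0}]' -
python3 - <<'E'
from h import *
go((.494,-.1768,.08),-np.pi/2-.0138)
E
```

```text
time: 12.3
tool_pos: [0.5059, 0.1742, 0.1672]
ee_rot: [-1.559, -0.0, -1.322]
wrist_force: [0.1, 1.4, -0.3]
width: 0.0097
t 12.3 tcp [0.5059 0.1742 0.1672] head -1.3219 -> delta [337.2  86.2 -99. ] yaw 0.2627
```

```bash
python3 -m handwheel '[{"delta_pos":[337,0,-99],"yaw":0.263},{"delta_pos":[337,0,-99],"yaw":0.263},{"delta_pos":[337,0,-99],"yaw":0.263},{"delta_pos":[337,0,-99],"yaw":0.263},{"delta_pos":[337,0,-99],"yaw":0.263},{"delta_pos":[337,0,-99],"yaw":0.263},{"delta_pos":[337,0,-99],"yaw":0.263},{"delta_pos":[337,0,-99],"yaw":0.263},{"delta_pos":[337,50,-99],"yaw":0.263},{"delta_pos":[337,86,-99],"yaw":0.263},{"delta_pos":[337,86,-99],"yaw":0.263}]' -
python3 - <<'E'
from h import *
s=robot.snapshot("wrist"); save("w12",s["image"])
go((.494,-.1768,.030),-np.pi/2-.0138)
E
```

```text
time: 13.4
tool_pos: [0.4845, -0.1745, 0.0673]
ee_rot: [-1.585, 0.007, -1.585]
wrist_force: [-0.8, 0.2, -0.7]
width: 0.0098
t 13.45 tcp [ 0.4869 -0.1755  0.071 ] head -1.5845 -> delta [ 1.3 40.9  7.5] yaw 0.0001
```

View pics/w12.png

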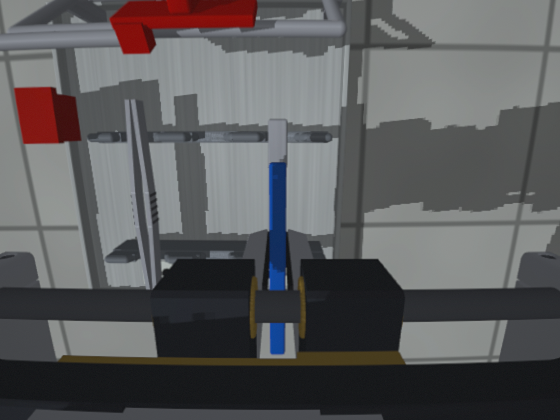

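```bash
python3 -m handwheel '[{"delta_pos":[0,0,0],"yaw":0.0},{"delta_pos":[0,0,0],"yaw":0.0}]' -
python3 - <<'E'
from h import *
go((.494,-.1768,.031),-np.pi/2-.0138)
E
```

```text
time: 13.65
tool_pos: [0.4916, -0.1779, 0.0777]
ee_rot: [-1.567, -0.002, -1.584]
wrist_force: [0.2, -0.2, -0.1]
width: 0.0093
t 13.65 tcp [ 0.4916 -0.1779  0.0777] head -1.5843 -> delta [-1.2 46.7  2.2] yaw 0.0003
```

```bash
python3 -m handwheel '[{"delta_pos":[-1,20,2],"yaw":0.0},{"delta_pos":[-1,35,2],"yaw":0.0},{"delta_pos":[-1,43,2],"yaw":0.0},{"delta_pos":[-1,46,2],"yaw":0.0},{"delta_pos":[-1,46,2],"yaw":0.0},{"delta_pos":[-1,46,2],"yaw":0.0}]' -
python3 - <<'E'
from h import *
go((.494,-.1768,.029),-np.pi/2-.0138)
s=robot.snapshot("wrist"); save("w13",s["image"])
E
```

```text
time: 14.25
tool_pos: [0.4927, -0.177, 0.0303]
ee_rot: [-1.569, -0.001, -1.585]
wrist_force: [-0.5, 1.0, 0.6]
width: 0.0098
t 14.25 tcp [ 0.4927 -0.177   0.0303] head -1.585 -> delta [-0.2  1.3  1.3] yaw -0.0004
```

View pics/w13.png

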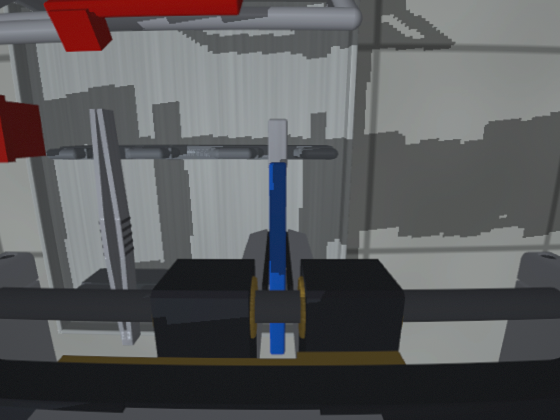

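```bash
python3 -m handwheel '[{"delta_pos":[0,0.6,0],"yaw":0.0},{"delta_pos":[0,1.2,0],"yaw":0.0},{"delta_pos":[0,1.2,0],"yaw":0.0}]' -
```

```text
time: 14.6
tool_pos: [0.4926, -0.177, 0.0291]
ee_rot: [-1.569, -0.001, -1.585]
wrist_force: [-0.0, 0.4, 5.2]
width: 0.0096
```

Contact (about 5 N), so it is down in the combs. Release and retreat.

```bash
python3 -m handwheel '[{"delta_pos":[0,0,0],"yaw":0.0},{"delta_pos":[0,0,0],"yaw":0.0},{"delta_pos":[0,0,0],"yaw":0.0},{"delta_pos":[0,0,0],"yaw":0.0}]' 155
python3 -m handwheel '[{"delta_pos":[0,-20,0],"yaw":0.0},{"delta_pos":[0,-70,0],"yaw":0.0},{"delta_pos":[0,-120,0],"yaw":0.0},{"delta_pos":[0,-130,0],"yaw":0.0},{"delta_pos":[0,-130,0],"yaw":0.0}]' -
python3 - <<'E'
from h import *
s=robot.snapshot("wrist"); save("w14",s["image"],(80,0,480,300),2)
h=.224; o=np.array([.4738,.250])+.0065*np.array([np.cos(h),np.sin(h)]); print(o)
go((o[0],o[1],.08),h-np.pi/2)
E
```

```text
time: 15.0
tool_pos: [0.4915, -0.1765, 0.0274]
ee_rot: [-1.572, 0.0, -1.585]
wrist_force: [-0.5, 0.4, -0.4]
width: 0.036
time: 15.5
tool_pos: [0.4933, -0.1773, 0.1608]
ee_rot: [-1.565, -0.003, -1.585]
wrist_force: [0.3, 0.5, -0.3]
width: 0.0368
[0.48013761 0.25144385]
t 15.55 tcp [ 0.492  -0.1767  0.158 ] head -1.585 -> delta [-427.9   77.8  -18. ] yaw -0.2382
```

View pics/w14.png

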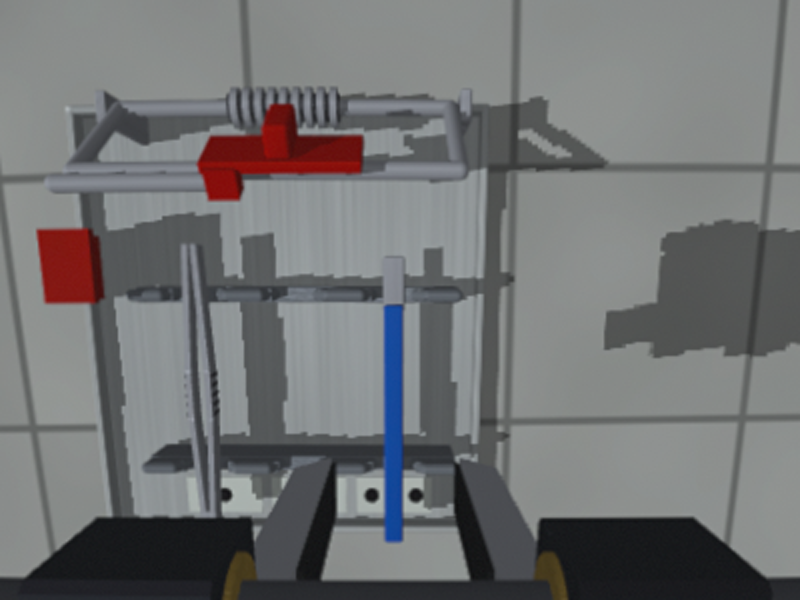

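Spatula lies in both combs over the three-dot label. Now the probe.

```bash
python3 -m handwheel '[{"delta_pos":[-428,0,-18],"yaw":-0.238},{"delta_pos":[-428,0,-18],"yaw":-0.238},{"delta_pos":[-428,0,-18],"yaw":-0.238},{"delta_pos":[-428,0,-18],"yaw":-0.238},{"delta_pos":[-428,0,-18],"yaw":-0.238},{"delta_pos":[-428,0,-18],"yaw":-0.238},{"delta_pos":[-428,0,-18],"yaw":-0.238},{"delta_pos":[-428,40,-18],"yaw":-0.238},{"delta_pos":[-428,78,-18],"yaw":-0.238},{"delta_pos":[-428,78,-18],"yaw":-0.238},{"delta_pos":[-428,78,-18],"yaw":-0.238},{"delta_pos":[-428,78,-18],"yaw":-0.238}]' 135
python3 - <<'E'
from h import *
s=robot.snapshot("wrist"); save("w15",s["image"])
im=s["image"];hsv=masks(im); H,S,V=[hsv[...,i].astype(int) for i in range(3)]
m=(H>20)&(H<32)&(S>110); m[:,:200]=0; m[:,350:]=0; m[290:]=0
ys,xs=np.where(m); q=onz(s,np.c_[xs,ys],.011)[:,:2].astype(np.float32)
print([np.round(a,4) for a in cv2.minAreaRect(q)])
h=.224; go((.4801,.2514,.0025),h-np.pi/2)
E
```

```text
time: 16.75
tool_pos: [0.4799, 0.2505, 0.0794]
ee_rot: [-1.572, -0.001, -1.348]
wrist_force: [0.0, -0.5, -0.0]
width: 0.0444
[array([0.4733, 0.2518]), array([0.1249, 0.0099]), np.float64(12.5039)]
t 16.8 tcp [0.4808 0.2505 0.0808] head -1.3485 -> delta [-1.  78.3 -0.6] yaw -0.0017
```

View pics/w15.png

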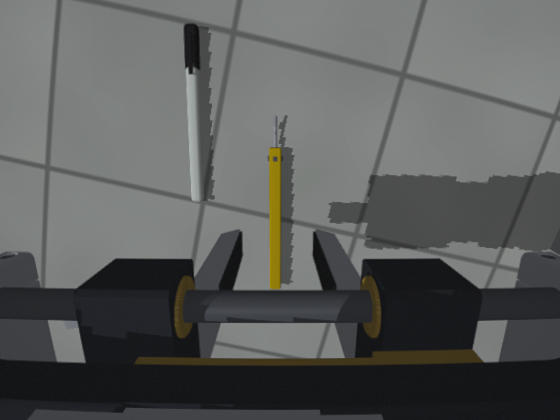

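Probe at column 275, about 2 mm left of centre. Descending with that correction.

```bash
python3 -m handwheel '[{"delta_pos":[-2,45,-1],"yaw":0.006},{"delta_pos":[-2,70,-1],"yaw":0.006},{"delta_pos":[-2,78,-1],"yaw":0.006},{"delta_pos":[-2,78,-1],"yaw":0.006},{"delta_pos":[-2,78,-1],"yaw":0.006}]' -
python3 -m handwheel '[{"delta_pos":[0,0,0],"yaw":0.0},{"delta_pos":[0,0,0],"yaw":0.0},{"delta_pos":[0,0,0],"yaw":0.0},{"delta_pos":[0,0,0],"yaw":0.0},{"delta_pos":[0,0,0],"yaw":0.0},{"delta_pos":[0,0,0],"yaw":0.0},{"delta_pos":[0,0,0],"yaw":0.0}]' 255
python3 - <<'E'
from h import *
go((.4801,.2514,.0025))
E
```

```text
time: 17.3
tool_pos: [0.4805, 0.2534, 0.0043]
ee_rot: [-1.567, 0.001, -1.354]
wrist_force: [1.0, 0.8, 0.3]
width: 0.0441
time: 18.0
tool_pos: [0.4786, 0.2534, 0.0021]
ee_rot: [-1.571, -0.0, -1.353]
wrist_force: [-1.0, 0.2, 1.0]
width: 0.0097
t 18.0 tcp [0.4786 0.2534 0.0021] head -1.3529 -> delta [ 2.3 -0.4  1. ] yaw 0
```

```bash
python3 -m handwheel '[{"delta_pos":[0,-30,0],"yaw":0.0},{"delta_pos":[0,-80,0],"yaw":0.0},{"delta_pos":[0,-130,0],"yaw":0.0},{"delta_pos":[0,-160,0],"yaw":0.0},{"delta_pos":[0,-160,0],"yaw":0.0}]' -
python3 - <<'E'
from h import *
go((.493,-.1267,.08),-np.pi/2-.0138)
E
```

```text
time: 18.5
tool_pos: [0.4816, 0.2546, 0.1682]
ee_rot: [-1.559, 0.002, -1.353]
wrist_force: [0.5, 0.1, -0.3]
width: 0.0097
t 18.5 tcp [0.4816 0.2546 0.1682] head -1.3529 -> delta [375.   86.7 -72.3] yaw 0.2317
```

```bash
python3 -m handwheel '[{"delta_pos":[375,0,-71],"yaw":0.232},{"delta_pos":[375,0,-71],"yaw":0.232},{"delta_pos":[375,0,-71],"yaw":0.232},{"delta_pos":[375,0,-71],"yaw":0.232},{"delta_pos":[375,0,-71],"yaw":0.232},{"delta_pos":[375,0,-71],"yaw":0.232},{"delta_pos":[375,0,-71],"yaw":0.232},{"delta_pos":[375,0,-71],"yaw":0.232},{"delta_pos":[375,20,-71],"yaw":0.232},{"delta_pos":[375,60,-71],"yaw":0.232},{"delta_pos":[375,86,-71],"yaw":0.232},{"delta_pos":[375,86,-71],"yaw":0.232}]' -
python3 -m handwheel '[{"delta_pos":[0,0,0],"yaw":0.0},{"delta_pos":[0,0,0],"yaw":0.0},{"delta_pos":[0,0,0],"yaw":0.0}]' -
python3 - <<'E'
from h import *
go((.493,-.1267,.031),-np.pi/2-.0138)
s=robot.snapshot("wrist"); save("w16",s["image"])
E
```

```text
time: 19.7
tool_pos: [0.4856, -0.1266, 0.0693]
ee_rot: [-1.583, 0.005, -1.585]
wrist_force: [0.1, 0.1, -1.4]
width: 0.0093
time: 20.0
tool_pos: [0.4916, -0.1285, 0.0779]
ee_rot: [-1.567, -0.001, -1.585]
wrist_force: [0.4, -0.5, 0.1]
width: 0.0098
t 20.0 tcp [ 0.4916 -0.1285  0.0779] head -1.5847 -> delta [-1.9 46.9  1.2] yaw -0.0001
```

View pics/w16.png

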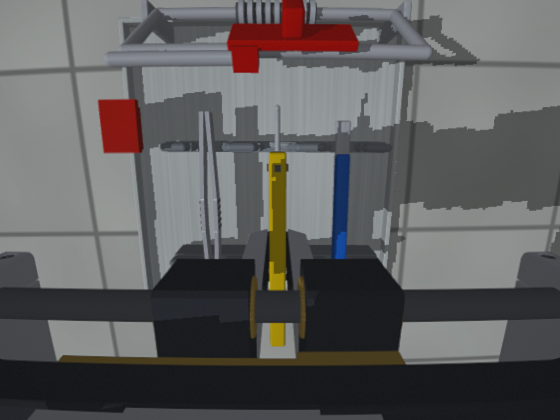

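The handle's front end would only just reach the rear comb at this x, so I'll set the probe 8 mm further forward. The tip will still stay behind the bar.

```bash
python3 -m handwheel '[{"delta_pos":[-2,10,9],"yaw":0.0},{"delta_pos":[-2,30,9],"yaw":0.0},{"delta_pos":[-2,42,9],"yaw":0.0},{"delta_pos":[-2,46,9],"yaw":0.0},{"delta_pos":[-2,46,9],"yaw":0.0},{"delta_pos":[-2,46,9],"yaw":0.0}]' -
python3 - <<'E'
from h import *
go((.5005,-.1268,.0295),-np.pi/2-.0138)
s=robot.snapshot("wrist"); save("w17",s["image"])
E
```

```text
time: 20.65
tool_pos: [0.4995, -0.1261, 0.0299]
ee_rot: [-1.571, 0.0, -1.585]
wrist_force: [-0.5, 0.1, 1.3]
width: 0.0098
t 20.65 tcp [ 0.4995 -0.1261  0.0299] head -1.585 -> delta [0.7 0.4 1. ] yaw -0.0004
```

View pics/w17.png

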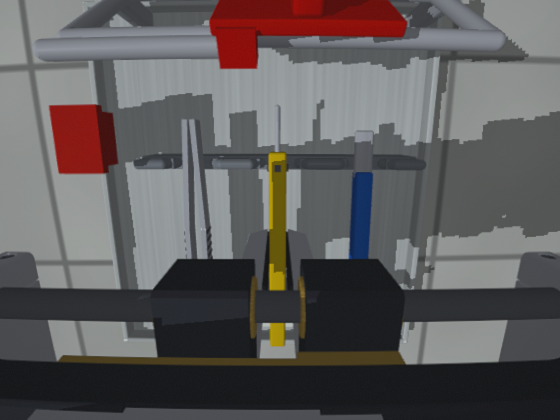

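Probe handle now covers the rear comb (152 above 162). Setting it down. The spatula's handle end (172) lies behind the comb, so I'll slide that one forward afterwards.

```bash
python3 -m handwheel '[{"delta_pos":[0,0.5,0],"yaw":0.0},{"delta_pos":[0,0.8,0],"yaw":0.0}]' -
python3 -m handwheel '[{"delta_pos":[0,0,0],"yaw":0.0},{"delta_pos":[0,0,0],"yaw":0.0},{"delta_pos":[0,0,0],"yaw":0.0},{"delta_pos":[0,0,0],"yaw":0.0}]' 165
python3 -m handwheel '[{"delta_pos":[0,-20,0],"yaw":0.0},{"delta_pos":[0,-60,0],"yaw":0.0},{"delta_pos":[0,-80,0],"yaw":0.0},{"delta_pos":[0,-80,0],"yaw":0.0},{"delta_pos":[0,-80,0],"yaw":0.0}]' -
python3 - <<'E'
from h import *
import pickle
s=robot.snapshot("wrist"); save("w18",s["image"]); pickle.dump(s,open("w18.pkl","wb"))
im=s["image"];hsv=masks(im); H,S,V=[hsv[...,i].astype(int) for i in range(3)]
R=np.array([[np.cos(-.0138),-np.sin(-.0138)],[np.sin(-.0138),np.cos(-.0138)]]); t=np.array([.520,-.1271])
for m in ((H>20)&(H<32)&(S>110),(H>100)&(H<125)&(S>120)):
    m[:100]=0; ys,xs=np.where(m); q=(onz(s,np.c_[xs,ys],.040)[:,:2]-t)@R
    print("front end x",np.percentile(q[:,0],99.5),"y mean",q[:,1].mean(),np.percentile(q[:,1],[2,98]))
go((.495,-.1768,.06),-np.pi/2-.0138)
E
```

```text
time: 20.9
tool_pos: [0.4995, -0.1261, 0.0299]
ee_rot: [-1.57, 0.0, -1.585]
wrist_force: [-2.2, 0.6, 6.2]
width: 0.0094
time: 21.3
tool_pos: [0.4991, -0.1263, 0.0288]
ee_rot: [-1.571, -0.0, -1.585]
wrist_force: [0.3, 0.2, -0.8]
width: 0.033
time: 21.8
tool_pos: [0.4991, -0.1263, 0.1086]
ee_rot: [-1.571, -0.0, -1.585]
wrist_force: [-0.4, -0.3, -0.6]
width: 0.0332
front end x 0.03446853165947747 y mean -0.014315535815469798 [-0.16315617  0.14948459]
front end x 0.024832694645244662 y mean -0.048135790942299556 [-0.05332884 -0.04279431]
t 21.85 tcp [ 0.4984 -0.126   0.1075] head -1.585 -> delta [50.9 47.5 -2.5] yaw -0.0004
```

View pics/w18.png

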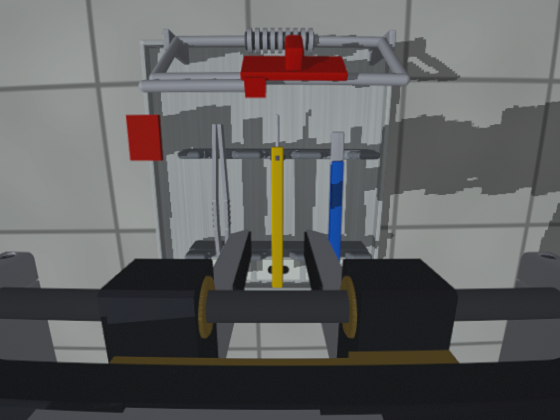

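Probe is in place 2 (column 277). The spatula's handle front end is at tray x 25 mm, short of the rear comb at 30. I'll regrip it and move it 9 mm forward.

```bash
python3 -m handwheel '[{"delta_pos":[50,0,-3],"yaw":0.0},{"delta_pos":[51,20,-3],"yaw":0.0},{"delta_pos":[51,60,-3],"yaw":0.0},{"delta_pos":[51,76,-3],"yaw":0.0},{"delta_pos":[51,76,-3],"yaw":0.0},{"delta_pos":[51,76,-3],"yaw":0.0},{"delta_pos":[51,76,-3],"yaw":0.0}]' -
python3 -m handwheel '[{"delta_pos":[0,0,0],"yaw":0.0},{"delta_pos":[0,0,0],"yaw":0.0},{"delta_pos":[0,0,0],"yaw":0.0},{"delta_pos":[0,0,0],"yaw":0.0},{"delta_pos":[0,0,0],"yaw":0.0},{"delta_pos":[0,0,0],"yaw":0.0}]' 255
python3 -m handwheel '[{"delta_pos":[0,-5,0],"yaw":0.0},{"delta_pos":[0,-5,5],"yaw":0.0},{"delta_pos":[0,-5,9],"yaw":0.0},{"delta_pos":[0,-5,9],"yaw":0.0},{"delta_pos":[0,-5,9],"yaw":0.0}]' -
python3 - <<'E'
from h import *
s=robot.snapshot("wrist"); save("w19",s["image"])
go((.495,-.1768,.06),-np.pi/2-.0138)
E
```

```text
time: 22.55
tool_pos: [0.4963, -0.1775, 0.034]
ee_rot: [-1.569, -0.001, -1.585]
wrist_force: [0.6, -0.2, -0.2]
width: 0.0331
time: 23.15
tool_pos: [0.4959, -0.1774, 0.0338]
ee_rot: [-1.57, -0.0, -1.585]
wrist_force: [-0.5, 0.2, 3.2]
width: 0.0093
time: 23.65
tool_pos: [0.5045, -0.1773, 0.0378]
ee_rot: [-1.571, 0.0, -1.585]
wrist_force: [0.2, -0.2, 0.5]
width: 0.0097
t 23.7 tcp [ 0.5045 -0.1773  0.0379] head -1.5849 -> delta [ -0.3 -22.1  -9.5] yaw -0.0003
```

View pics/w19.png

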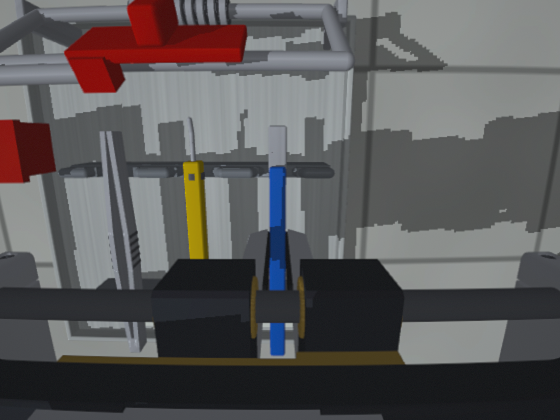

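```bash
python3 -m handwheel '[{"delta_pos":[0,3,0],"yaw":0.0},{"delta_pos":[0,4.5,0],"yaw":0.0},{"delta_pos":[0,4.5,0],"yaw":0.0}]' -
```

```text
time: 24.0
tool_pos: [0.5046, -0.1775, 0.0353]
ee_rot: [-1.57, -0.001, -1.585]
wrist_force: [-4.1, 1.2, 8.8]
width: 0.0094
```

```bash
python3 -m handwheel '[{"delta_pos":[0,0,0],"yaw":0.0},{"delta_pos":[0,0,0],"yaw":0.0},{"delta_pos":[0,0,0],"yaw":0.0},{"delta_pos":[0,0,0],"yaw":0.0}]' 165
python3 -m handwheel '[{"delta_pos":[0,-20,0],"yaw":0.0},{"delta_pos":[-40,-70,-30],"yaw":0.0},{"delta_pos":[-50,-120,-50],"yaw":0.0},{"delta_pos":[-50,-170,-50],"yaw":0.0},{"delta_pos":[-50,-170,-50],"yaw":0.0},{"delta_pos":[-50,-170,-50],"yaw":0.0}]' -
python3 - <<'E'
from h import *
import pickle
s=robot.snapshot("wrist"); save("w20",s["image"],(80,0,480,300),2); pickle.dump(s,open("w20.pkl","wb"))
im=s["image"];hsv=masks(im); H,S,V=[hsv[...,i].astype(int) for i in range(3)]
R=np.array([[np.cos(-.0138),-np.sin(-.0138)],[np.sin(-.0138),np.cos(-.0138)]]); t=np.array([.520,-.1271])
for m in ((H>20)&(H<32)&(S>110),(H>100)&(H<125)&(S>120)):
    m[:60]=0;m[240:]=0;m[:,:200]=0;m[:,400:]=0; ys,xs=np.where(m); q=(onz(s,np.c_[xs,ys],.040)[:,:2]-t)@R
    print("rect",[np.round(a,4) for a in cv2.minAreaRect(q.astype(np.float32))],"front",np.percentile(q[:,0],99.5))
go((.495,-.1768,.06),-np.pi/2-.0138)
E
```

```text
time: 24.4
tool_pos: [0.5043, -0.1772, 0.0332]
ee_rot: [-1.571, 0.0, -1.585]
wrist_force: [-0.4, -0.2, -0.8]
width: 0.0329
time: 25.0
tool_pos: [0.4572, -0.1271, 0.2084]
ee_rot: [-1.562, -0.004, -1.584]
wrist_force: [0.6, -0.3, -0.4]
width: 0.0331
rect [array([-0.026 ,  0.0011]), array([0.0107, 0.1237]), np.float64(89.7809)] front 0.035824281168636986
rect [array([-0.0294, -0.0488]), array([0.1244, 0.0119]), np.float64(0.5926)] front 0.03273165608453314
t 25.05 tcp [ 0.4561 -0.1269  0.2052] head -1.5848 -> delta [ 49.1 145.5  39. ] yaw -0.0002
```

View pics/w20.png

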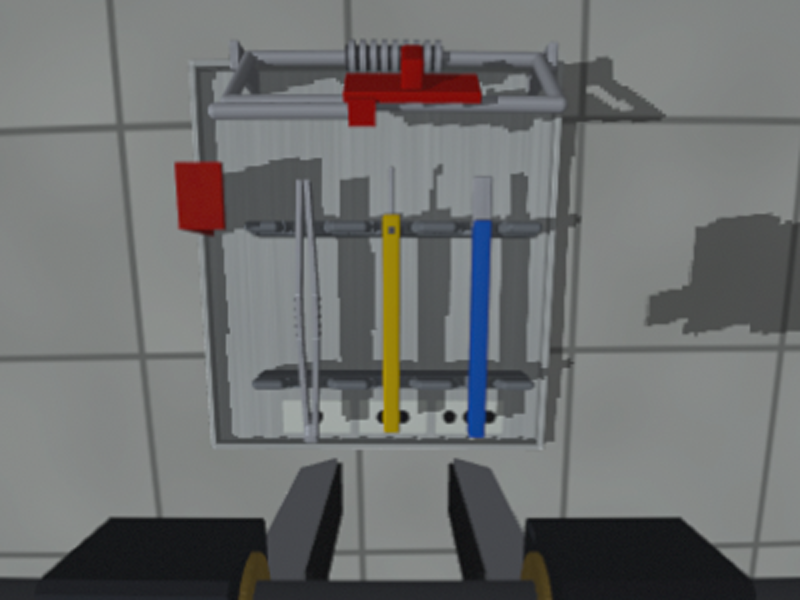

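All three rest on both combs. Next I check the forceps numerically, then the raised latch model (bar 0.95, travel 0) against the same picture.

```bash
cat >> h.py <<'E'
TR=np.array([[np.cos(-.0138),-np.sin(-.0138)],[np.sin(-.0138),np.cos(-.0138)]]); TT=np.array([.520,-.1271])
def t2w(p): p=np.atleast_2d(p).astype(float); return np.c_[p[:,:2]@TR.T+TT,p[:,2]]
def bar(a,u,y,h):
    "local: u forward of hinge, h above hinge axis level -> tray"
    return [.114-u*np.cos(a)+h*np.sin(a),y,.0475+u*np.sin(a)+h*np.cos(a)]
E
python3 - <<'E'
from h import *
import pickle; s=pickle.load(open("w20.pkl","rb"))
c=lambda x,y:(80+(x-.5)/2,(y-.5)/2); ic=lambda q:np.round([[ (u-80)*2+.5,v*2+.5] for u,v in q],0).tolist()
q=(onz(s,[c(303,181),c(311,440)],.034)[:,:2]-TT)@TR; print("forceps tip/butt",q.round(4))
q=(onz(s,[c(391,168)],.034)[:,:2]-TT)@TR; print("probe tip",q.round(4))
q=(onz(s,[c(481,178)],.034)[:,:2]-TT)@TR; print("spat tip",q.round(4))
a=.95
pts=[bar(a,.060+dx,-.008+dy,.009) for dx,dy in((.012,.03),(.012,-.03),(-.012,.03),(-.012,-.03))]+[bar(a,.06+dx,-.008,.0215) for dx in(.011,-.011)]+[bar(a,.06,y,.0) for y in(.075,-.075)]
print(ic(proj(s,t2w(pts))))
save("w20b",s["image"],(170,0,370,80),4)
go((t2w([.103,-.028,.14])[0]))
for a in (.95,.8,.65,.5,.35,.2,.1,0):
    e=bar(a,.066,0,.009); print(a,[round((e[0]+.008)*1000,1),round(e[2]*1000,1)],t2w([e[0]+.008,-.028,e[2]]).round(4))
E
```

```text
forceps tip/butt [[ 0.0545  0.0507]
 [-0.0954  0.0505]]
probe tip [[0.0614 0.0015]]
spat tip [[ 0.0562 -0.0488]]
[[342.0, 91.0], [483.0, 92.0], [345.0, 71.0], [477.0, 72.0], [413.0, 59.0], [412.0, 42.0], [228.0, 103.0], [560.0, 103.0]]
t 25.05 tcp [ 0.4561 -0.1269  0.2052] head -1.5848 -> delta [ 27.2  65.9 166.7] yaw 0
0.95 [np.float64(90.9), np.float64(106.4)] [[ 0.6105 -0.1564  0.1064]]
0.8 [np.float64(82.5), np.float64(101.1)] [[ 0.6021 -0.1562  0.1011]]
0.65 [np.float64(74.9), np.float64(94.6)] [[ 0.5945 -0.1561  0.0946]]
0.5 [np.float64(68.4), np.float64(87.0)] [[ 0.588 -0.156  0.087]]
0.35 [np.float64(63.1), np.float64(78.6)] [[ 0.5827 -0.156   0.0786]]
0.2 [np.float64(59.1), np.float64(69.4)] [[ 0.5787 -0.1559  0.0694]]
0.1 [np.float64(57.2), np.float64(63.0)] [[ 0.5768 -0.1559  0.063 ]]
0 [np.float64(56.0), np.float64(56.5)] [[ 0.5756 -0.1559  0.0565]]
```

View pics/w20b.png

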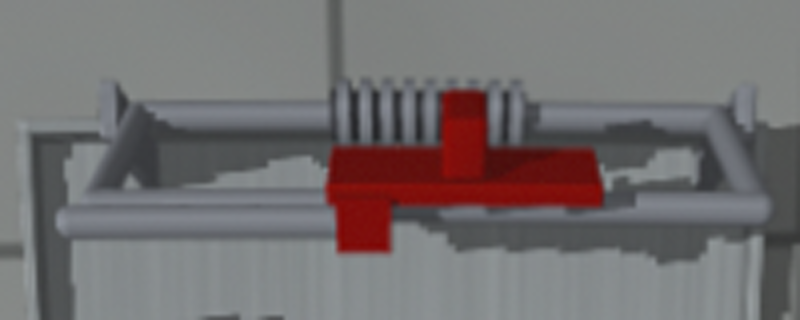

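The model matches (plate 344–481, ridge at 412, latch fully back). Now close the fingers and go above and behind the raised plate.

```bash
python3 -m handwheel '[{"delta_pos":[27,0,80],"yaw":0.0},{"delta_pos":[27,0,130],"yaw":0.0},{"delta_pos":[27,0,167],"yaw":0.0},{"delta_pos":[27,30,167],"yaw":0.0},{"delta_pos":[27,60,167],"yaw":0.0},{"delta_pos":[27,66,167],"yaw":0.0},{"delta_pos":[27,66,167],"yaw":0.0},{"delta_pos":[27,66,167],"yaw":0.0}]' 255
python3 - <<'E'
from h import *
s=robot.snapshot("wrist"); save("w21",s["image"])
go(t2w([.100,-.028,.115])[0])
t,p,R=pose(); print("tray tcp",((p[:2]-TT)@TR).round(4),p[2])
E
```

```text
time: 25.85
tool_pos: [0.6218, -0.1562, 0.1382]
ee_rot: [-1.57, -0.0, -1.585]
wrist_force: [0.9, 0.4, 0.2]
width: 0.0007
t 25.9 tcp [ 0.6223 -0.1563  0.1394] head -1.5852 -> delta [ 0.2 24.4 -2.7] yaw 0
tray tcp [ 0.1027 -0.0278] 0.13940573987942567
```

View pics/w21.png

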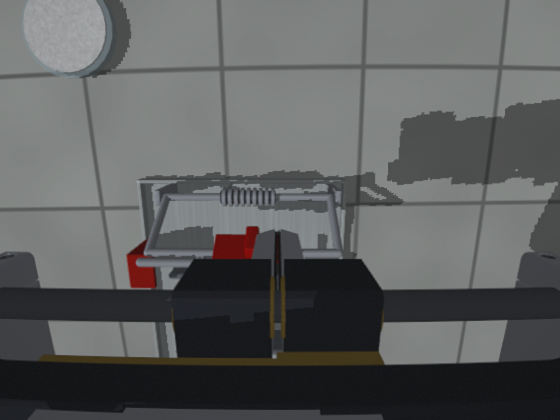

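```bash
python3 -m handwheel '[{"delta_pos":[0,14,-2],"yaw":0.0},{"delta_pos":[0,24,-4],"yaw":0.0},{"delta_pos":[0,29,-8],"yaw":0.0},{"delta_pos":[0,33,-12],"yaw":0.0},{"delta_pos":[0,36,-16],"yaw":0.0},{"delta_pos":[0,38,-20],"yaw":0.0},{"delta_pos":[0,38,-20],"yaw":0.0}]' 255
python3 - <<'E'
from h import *
s=robot.snapshot("wrist"); save("w22",s["image"])
t,p,R=pose(); print("tray tcp",((p[:2]-TT)@TR).round(4),p[2])
E
```

```text
time: 26.6
tool_pos: [0.602, -0.1557, 0.1]
ee_rot: [-1.569, -0.0, -1.585]
wrist_force: [2.4, -0.3, 1.0]
width: 0.0005
tray tcp [ 0.0826 -0.0275] 0.10012024317473156
```

View pics/w22.png

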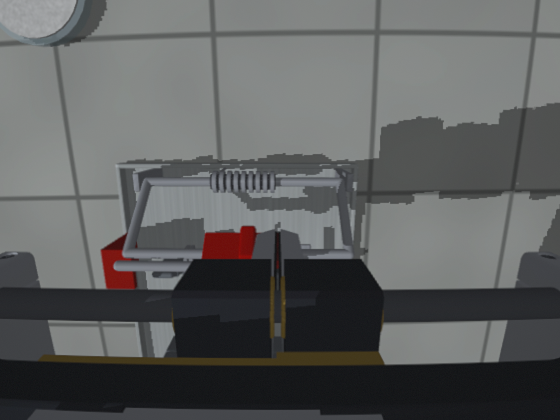

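```bash
python3 -m handwheel '[{"delta_pos":[0,3,-4],"yaw":0.0},{"delta_pos":[0,6.5,-7.5],"yaw":0.0},{"delta_pos":[0,10,-11],"yaw":0.0},{"delta_pos":[0,14,-14],"yaw":0.0},{"delta_pos":[0,18,-17],"yaw":0.0},{"delta_pos":[0,22,-19.5],"yaw":0.0},{"delta_pos":[0,22,-19.5],"yaw":0.0}]' 255
python3 - <<'E'
from h import *
s=robot.snapshot("wrist"); save("w23",s["image"])
t,p,R=pose(); print("tray tcp",((p[:2]-TT)@TR).round(4),p[2])
E
```

```text
time: 27.35
tool_pos: [0.5819, -0.1555, 0.0771]
ee_rot: [-1.572, -0.0, -1.585]
wrist_force: [3.6, 1.8, 3.6]
width: 0.0004
tray tcp [ 0.0625 -0.0276] 0.07743146032209294
```

View pics/w23.png

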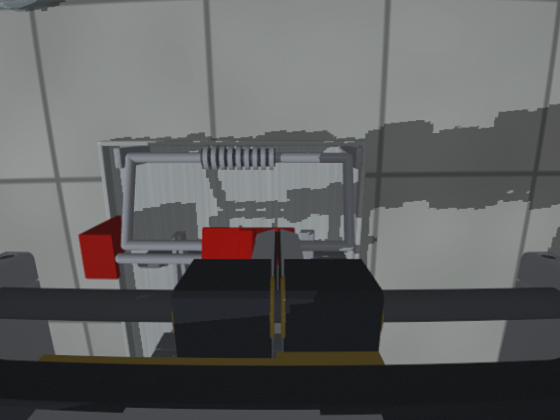

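Run:
```python
from h import *
s=robot.snapshot("wrist"); save("w24",s["image"],(100,130,370,280),2.9)
o=robot.get_obs(); print(o["wrist_force"])
for tr in (0,.01):
  for a in (.3,.35,.4): 
    P=[bar(a,.060+dx,-.008+tr+dy,.009) for dx,dy in((.012,.03),(-.012,.03),(-.012,-.03))]+[bar(a,.06,-.008+tr+y,.0215) for y in(.005,-.005)]+[bar(a,.06,.075,0),bar(a,.0,.075,0)]
    print(tr,a,((proj(s,t2w(P))-[100,130])*2.9).round(0).tolist())
```

```text
[4.06772154 1.4670072  3.09445253]
0 0.3 [[294.0, 389.0], [296.0, 281.0], [564.0, 281.0], [400.0, 338.0], [447.0, 338.0], [81.0, 331.0], [90.0, 80.0]]
0 0.35 [[290.0, 388.0], [293.0, 278.0], [564.0, 279.0], [398.0, 334.0], [446.0, 334.0], [75.0, 332.0], [90.0, 80.0]]
0 0.4 [[286.0, 387.0], [291.0, 276.0], [565.0, 276.0], [396.0, 328.0], [445.0, 328.0], [69.0, 332.0], [90.0, 80.0]]
0.01 0.3 [[250.0, 389.0], [252.0, 281.0], [519.0, 281.0], [352.0, 338.0], [400.0, 338.0], [81.0, 331.0], [90.0, 80.0]]
0.01 0.35 [[245.0, 388.0], [248.0, 278.0], [519.0, 279.0], [349.0, 334.0], [398.0, 334.0], [75.0, 332.0], [90.0, 80.0]]
0.01 0.4 [[240.0, 387.0], [245.0, 275.0], [519.0, 276.0], [346.0, 328.0], [396.0, 328.0], [69.0, 332.0], [90.0, 80.0]]
```

View pics/w24.png

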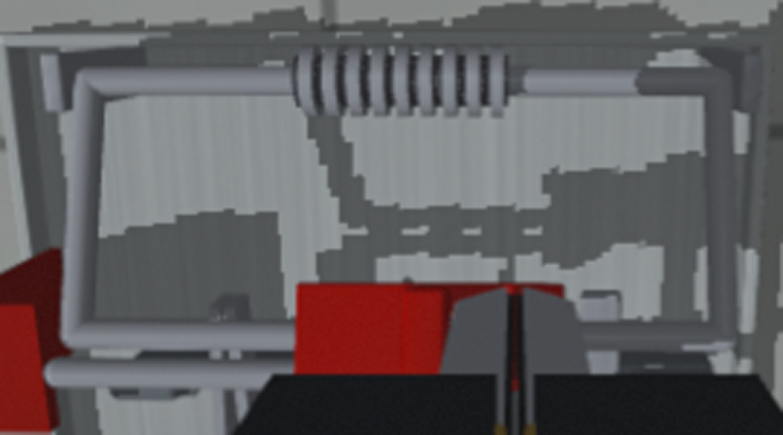

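Latch still fully back (plate left edge 297), bar at about 0.3, finger just on the -y side of the ridge. Continuing down.

```bash
python3 -m handwheel '[{"delta_pos":[1,4,-2],"yaw":0.0},{"delta_pos":[1,8,-3.5],"yaw":0.0},{"delta_pos":[1,11,-4.5],"yaw":0.0},{"delta_pos":[1,14.5,-5.5],"yaw":0.0},{"delta_pos":[1,18,-6],"yaw":0.0},{"delta_pos":[1,20,-6.5],"yaw":0.0},{"delta_pos":[1,20,-6.5],"yaw":0.0}]' 255
python3 - <<'E'
from h import *
t,p,R=pose(); print("tray tcp",((p[:2]-TT)@TR).round(4),p[2])
E
```

```text
time: 28.15
tool_pos: [0.5756, -0.156, 0.0573]
ee_rot: [-1.571, 0.0, -1.585]
wrist_force: [1.9, 2.7, 5.9]
width: 0.0007
tray tcp [ 0.056  -0.0282] 0.057337162327759233
```

```bash
python3 -m handwheel '[{"delta_pos":[0,1,0],"yaw":0.0},{"delta_pos":[0,1.5,0],"yaw":0.0},{"delta_pos":[0,2,0],"yaw":0.0},{"delta_pos":[0,2,0],"yaw":0.0}]' 255
python3 - <<'E'
from h import *
t,p,R=pose(); print("tray tcp",((p[:2]-TT)@TR).round(4),p[2],robot.get_obs()["wrist_force"])
s=robot.snapshot("wrist"); save("w25",s["image"],(100,130,370,280),2.9)
E
```

```text
time: 28.55
tool_pos: [0.5755, -0.1561, 0.0565]
ee_rot: [-1.571, 0.0, -1.585]
wrist_force: [0.4, 3.2, 8.9]
width: 0.0006
tray tcp [ 0.0559 -0.0282] 0.056533397841851796 [0.43436449 3.15538845 8.94981927]
```

View pics/w25.png

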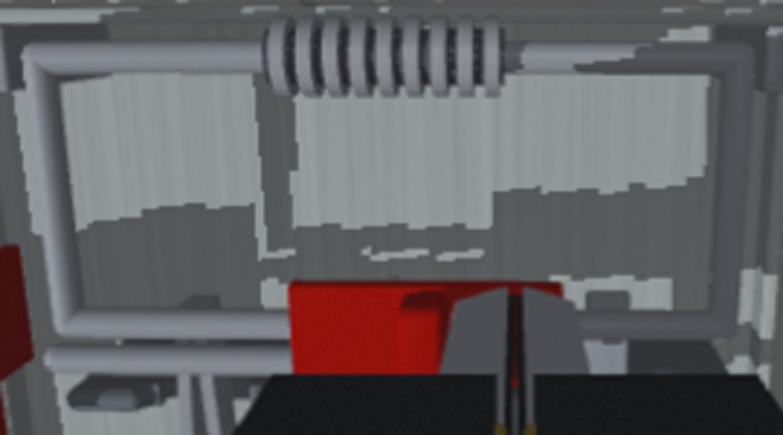

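z is at the stop level (56.5 mm) with 9 N. Pressing slightly more, into the 10–20 N band.

```bash
python3 -m handwheel '[{"delta_pos":[0,0.7,0],"yaw":0.0},{"delta_pos":[0,1.4,0],"yaw":0.0},{"delta_pos":[0,1.4,0],"yaw":0.0},{"delta_pos":[0,1.4,0],"yaw":0.0}]' 255
```

```text
time: 29.0
tool_pos: [0.5756, -0.1561, 0.0563]
ee_rot: [-1.571, 0.0, -1.585]
wrist_force: [-2.1, 4.4, 12.7]
width: 0.0003
```

Stiffening shows it's on the stop (z 56.3 mm, 12.7 N). Sliding the latch towards +y.

```bash
python3 -m handwheel '[{"delta_pos":[-2,0.8,0],"yaw":0.0},{"delta_pos":[-4,0.8,0],"yaw":0.0},{"delta_pos":[-6,0.8,0],"yaw":0.0},{"delta_pos":[-8,0.8,0],"yaw":0.0},{"delta_pos":[-8,0.8,0],"yaw":0.0}]' 255
python3 - <<'E'
from h import *
t,p,R=pose(); print("tray tcp",((p[:2]-TT)@TR).round(4),p[2],robot.get_obs()["wrist_force"])
s=robot.snapshot("wrist"); save("w26",s["image"],(100,130,370,280),2.9)
E
```

```text
time: 29.5
tool_pos: [0.5757, -0.1507, 0.0563]
ee_rot: [-1.57, -0.005, -1.585]
wrist_force: [-2.6, -0.4, 14.6]
width: 0.0003
tray tcp [ 0.0561 -0.0228] 0.056342961300050856 [-2.6431296  -0.44732627 14.553108  ]
```

View pics/w26.png

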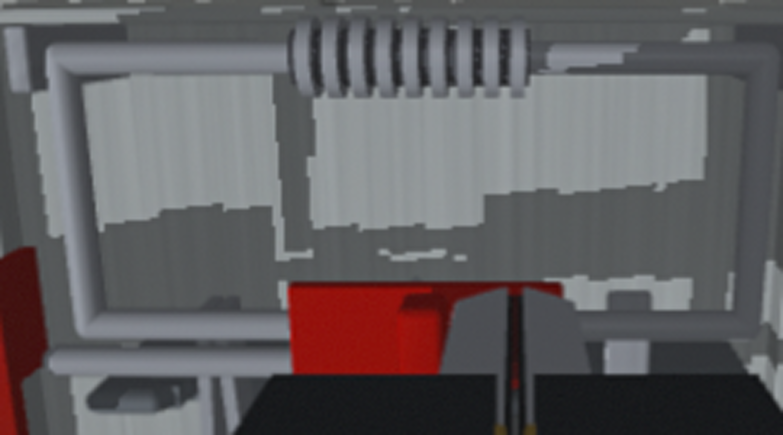

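Latch moves with the finger (5 mm so far). Continuing.

```bash
python3 -m handwheel '[{"delta_pos":[-2,0.2,0],"yaw":0.0},{"delta_pos":[-4,0.2,0],"yaw":0.0},{"delta_pos":[-6,0.2,0],"yaw":0.0},{"delta_pos":[-8,0.2,0],"yaw":0.0},{"delta_pos":[-10,0.2,0],"yaw":0.0},{"delta_pos":[-12,0.2,0],"yaw":0.0},{"delta_pos":[-14,0.2,0],"yaw":0.0},{"delta_pos":[-15,0.2,0],"yaw":0.0}]' 255
python3 - <<'E'
from h import *
t,p,R=pose(); print("tray tcp",((p[:2]-TT)@TR).round(4),p[2],robot.get_obs()["wrist_force"])
s=robot.snapshot("wrist"); save("w27",s["image"],(100,130,370,280),2.9)
E
```

```text
time: 30.35
tool_pos: [0.576, -0.1359, 0.0563]
ee_rot: [-1.57, -0.005, -1.586]
wrist_force: [-1.7, -0.8, 14.6]
width: 0.0004
tray tcp [ 0.0561 -0.0081] 0.056297877071980015 [-1.65586115 -0.82491789 14.64028654]
```

View pics/w27.png

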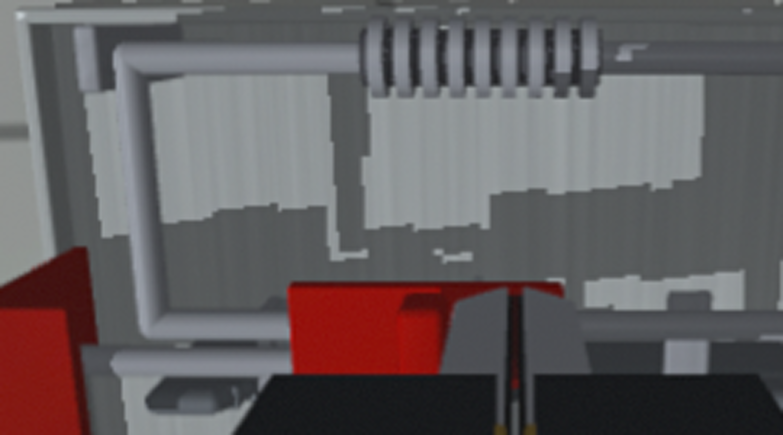

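```bash
python3 -m handwheel '[{"delta_pos":[-2,0,0],"yaw":0.0},{"delta_pos":[-4,0,0],"yaw":0.0},{"delta_pos":[-5,0,0],"yaw":0.0},{"delta_pos":[-5,0,0],"yaw":0.0}]' 255
python3 - <<'E'
from h import *
t,p,R=pose(); print("tray tcp",((p[:2]-TT)@TR).round(4),p[2],robot.get_obs()["wrist_force"])
E
```

```text
time: 30.8
tool_pos: [0.576, -0.1319, 0.0563]
ee_rot: [-1.57, -0.007, -1.586]
wrist_force: [-3.2, -3.4, 13.7]
width: 0.0005
tray tcp [ 0.0561 -0.004 ] 0.056299070818454144 [-3.16767011 -3.42423419 13.74624548]
```

```bash
python3 -m handwheel '[{"delta_pos":[-1,0,0],"yaw":0.0},{"delta_pos":[-2,0,0],"yaw":0.0},{"delta_pos":[-2,0,0],"yaw":0.0}]' 255
python3 - <<'E'
from h import *
t,p,R=pose(); print("tray tcp",((p[:2]-TT)@TR).round(4),p[2],robot.get_obs()["wrist_force"])
s=robot.snapshot("wrist"); save("w28",s["image"],(100,130,370,280),2.9)
E
```

```text
time: 31.1
tool_pos: [0.5761, -0.1317, 0.0564]
ee_rot: [-1.57, -0.011, -1.586]
wrist_force: [-2.8, -6.4, 14.3]
width: 0.0001
tray tcp [ 0.0561 -0.0038] 0.056351062211097556 [-2.75884516 -6.40181968 14.30391655]
```

View pics/w28.png

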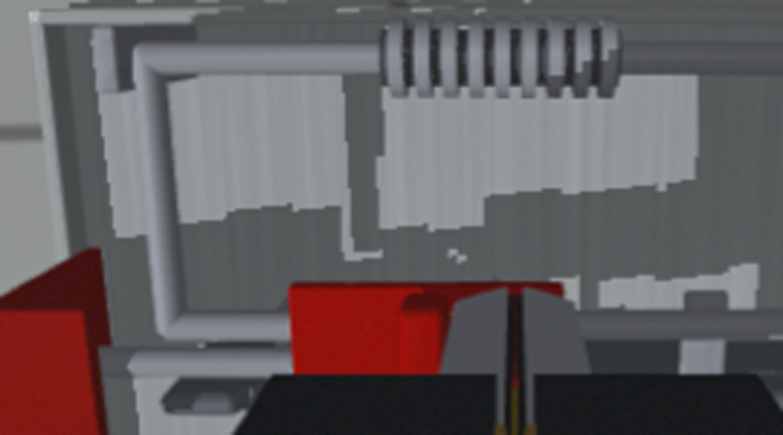

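Latch on its end stop (no motion, 6.4 N sideways). Lift slowly.

```bash
python3 -m handwheel '[{"delta_pos":[0,-2,0],"yaw":0.0},{"delta_pos":[0,-4,0],"yaw":0.0},{"delta_pos":[0,-6,0],"yaw":0.0},{"delta_pos":[1,-9,0],"yaw":0.0},{"delta_pos":[2,-12,0],"yaw":0.0},{"delta_pos":[3,-18,0],"yaw":0.0},{"delta_pos":[3,-40,0],"yaw":0.0},{"delta_pos":[3,-80,0],"yaw":0.0},{"delta_pos":[3,-120,-40],"yaw":0.0},{"delta_pos":[3,-160,-80],"yaw":0.0},{"delta_pos":[3,-165,-110],"yaw":0.0},{"delta_pos":[3,-165,-110],"yaw":0.0}]' 255
python3 -m handwheel '[{"delta_pos":[0,0,0],"yaw":0.0},{"delta_pos":[0,0,0],"yaw":0.0}]' -
python3 - <<'E'
from h import *
import pickle
s=robot.snapshot("wrist"); save("w29",s["image"],(80,0,480,300),2); pickle.dump(s,open("w29.pkl","wb"))
s=robot.snapshot("scene"); save("s29",s["image"],(210,150,450,350),3.3)
E
```

```text
time: 32.35
tool_pos: [0.4643, -0.1272, 0.2225]
ee_rot: [-1.566, -0.001, -1.585]
wrist_force: [-0.1, -0.2, 0.1]
width: 0.0007
time: 32.55
tool_pos: [0.4663, -0.1272, 0.2169]
ee_rot: [-1.573, 0.001, -1.584]
wrist_force: [0.7, 0.8, 0.5]
width: 0.0007
```

View pics/w29.png

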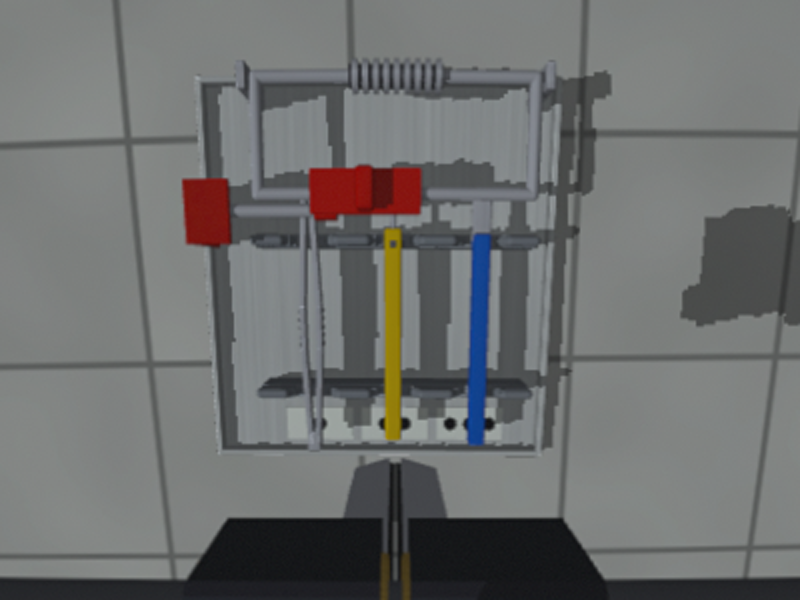

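View pics/s29.png

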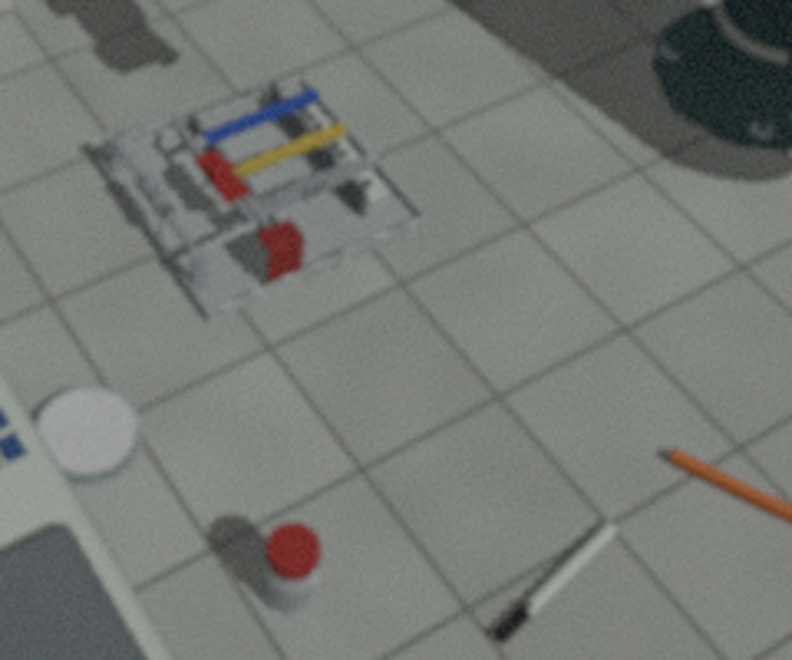

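Bar shut, bolt under the keeper at (230,210), arm clear of everything. Last numeric check, then hand in.

Run:
```python
from h import *
import pickle; s=pickle.load(open("w29.pkl","rb"))
c=lambda x,y:(80+(x-.5)/2,(y-.5)/2)
f=lambda p,z:((onz(s,p,z)[:,:2]-TT)@TR*1000).round(1).tolist()
print("plate ends y (0.04 rad)",f([c(309,190),c(421,190)],.059))
print("forceps tip(occl)/butt",f([c(304,215),c(314,448)],.034))
im=s["image"];hsv=masks(im); H,S,V=[hsv[...,i].astype(int) for i in range(3)]
for m in ((H>20)&(H<32)&(S>110),(H>100)&(H<125)&(S>120)):
    m[:60]=0;m[228:]=0;m[:,:200]=0;m[:,400:]=0; ys,xs=np.where(m); q=(onz(s,np.c_[xs,ys],.040)[:,:2]-TT)@TR
    print([np.round(a,4) for a in cv2.minAreaRect(q.astype(np.float32))])
print(robot.get_obs()["time"]); print(robot.close_job())
```

```text
plate ends y (0.04 rad) [[54.7, 46.0], [54.6, -13.7]]
forceps tip(occl)/butt [[44.0, 52.7], [-96.0, 51.0]]
[array([-0.026 ,  0.0024]), array([0.1241, 0.011 ]), np.float64(0.1492)]
[array([-0.0295, -0.0494]), array([0.0112, 0.1247]), np.float64(89.6806)]
32.65
the job is handed in; nothing more can be done
None
```

I laid the forceps, probe and spatula in places 1, 2 and 3, all tips towards the bar. I then pressed the bar to its stop at about 13–15 N, slid the latch onto its end stop and withdrew. The job was handed in at 32.7 s, and no verdict is reported.

**Last checks, before handing in:**
- **Instruments:** all three lie in both combs. Measured across the tray, the forceps are at about +51 to +53 mm, the probe at +2 mm and the spatula at -49 mm. Origins along the tray were about -20 mm (forceps, measured before the bar was shut), -14 mm and -17 mm. I had no direct height measurement; each was set down until it made contact.
- **Bar and latch:** the bar stays shut with the bolt under the keeper. The latch plate's centre is at +16 mm, which is 24 mm of travel.
- **Clearance:** the arm touches nothing. The pot, dish and pen look undisturbed in the last picture. The phone was not in that view, but the arm never went near it.

**What went wrong on the way:**
- My first grip on the spatula missed because I lifted before the fingers had closed. It stayed on the bench and the second grip held.
- I first laid the spatula with its handle just short of the rear comb, so I regripped it and moved it 9 mm forward.
- When I set it down again, contact came about 1.5 mm higher than expected. It settled when released.

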